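Load freshly cemented heels into the setting pallet and close the keeper bar to its line

TASK

Stand every stacked heel on the bench in a nest of the setting pallet (any nest), tread down, its round back home in the V and its flat breast square to the keeper bar. Then nudge the stiff keeper bar up until its leading edge stands on the long line of the rails, without running past the line onto the heels (the cement is still soft), and press the cam lever flat to lock it. Leave the glue jar and the cup of studs where they stand.

Things in the scene. Friction and masses are not known exactly. Their poses are not given: they have to be found in the camera images.
- pallet: setting pallet, fixed: plywood deck 202 x 354 mm, top 24 mm above the bench. x: the way the keeper bar closes (away from the robot), y along the row of nests. Origin: at bench height under the breast line of loaded heels, mid-row; deck x = -118 to +84 mm. Black V-rail with four nests, 20 mm high over the deck, x = 44 to 84 mm; guide rails 14 mm high along x at y = +-166 mm
- nest_1 (a point): nest 1 (1 is at the -y end): a 90-degree V in the rail, opening to -x, 56 mm wide at the mouth, nests 84 mm apart. The point, on the deck, is where a heel's origin stands when its round back touches both sides of the V
- nest_2 (a point): nest 2 (1 is at the -y end): a 90-degree V in the rail, opening to -x, 56 mm wide at the mouth, nests 84 mm apart. The point, on the deck, is where a heel's origin stands when its round back touches both sides of the V
- nest_3 (a point): nest 3 (1 is at the -y end): a 90-degree V in the rail, opening to -x, 56 mm wide at the mouth, nests 84 mm apart. The point, on the deck, is where a heel's origin stands when its round back touches both sides of the V
- nest_4 (a point): nest 4 (1 is at the -y end): a 90-degree V in the rail, opening to -x, 56 mm wide at the mouth, nests 84 mm apart. The point, on the deck, is where a heel's origin stands when its round back touches both sides of the V
- heel_1: loose stacked heel, 0.14 kg: brown layers over a 7 mm black tread, standing tread down, 55 mm high. D-shaped from above: 54 mm wide (its y), 61 mm long (its x). Origin: underside, centre of the 27 mm radius round back; +x to the round back (27 mm away), -x to the flat breast (34 mm away). Straight parallel sides from breast to origin, good to grip. None if absent
- heel_2: loose stacked heel, 0.14 kg: brown layers over a 7 mm black tread, standing tread down, 55 mm high. D-shaped from above: 54 mm wide (its y), 61 mm long (its x). Origin: underside, centre of the 27 mm radius round back; +x to the round back (27 mm away), -x to the flat breast (34 mm away). Straight parallel sides from breast to origin, good to grip. None if absent
- heel_3: loose stacked heel, 0.14 kg: brown layers over a 7 mm black tread, standing tread down, 55 mm high. D-shaped from above: 54 mm wide (its y), 61 mm long (its x). Origin: underside, centre of the 27 mm radius round back; +x to the round back (27 mm away), -x to the flat breast (34 mm away). Straight parallel sides from breast to origin, good to grip. None if absent
- heel_4: loose stacked heel, 0.14 kg: brown layers over a 7 mm black tread, standing tread down, 55 mm high. D-shaped from above: 54 mm wide (its y), 61 mm long (its x). Origin: underside, centre of the 27 mm radius round back; +x to the round back (27 mm away), -x to the flat breast (34 mm away). Straight parallel sides from breast to origin, good to grip. None if absent
- keeper_bar (a joint): keeper bar along the pallet's x, m: 0 drawn back, 0.070 leading edge on the keeper line, 0.074 touches breasts of home heels, stop 0.078. Aluminium bar 310 mm long, 32 mm wide, top 23.5 mm over the deck, rubber strip on the leading (+x) edge. Stiff: drags with about 7 N (5 to 9), whatever the cam lever's state; stays where left
- bar_edge (a point): middle of the bar's leading edge (+x side), 12 mm over the deck; its index plates ride over both rails, their front edge in line with it
- bar_handle (a point): middle of the bar's bow handle: a level steel rod 12 mm thick, 88 mm straight, along the pallet's y, 74 mm over the deck, 20 mm behind the leading edge, 44 mm free below it. Can be pinched from above across x or pushed with closed fingers
- keeper_line (a point): the long dark line across both rails, 4 mm short of the breasts of heels that are home (this point is midway between the rails); shorter 10 mm ticks lead up to it
- cam_lever (a joint): angle of the cam lever that locks the bar, rad: 0 pressed flat along the bar (locked), grows as it is raised, up to 1.1. It stays where it is left; pushing the tip down takes about 3 to 6 N
- lever_tip (a point): top of the lever's 28 mm long, 18 mm wide black grip, near its end, 60 mm from the pivot
- lever_pivot (a point): lever's hinge axis, which runs along the pallet's x, on top of the bar 78 mm from its middle on the -y side; the lever points from here to -y and up; when flat its top lies 6 mm above this axis
- glue_jar: jar of cement with a brush top, 60 mm wide, 92 mm high, standing; leave it alone
- stud_cup: grey plastic cup of heel studs, 69 mm wide, 54 mm high, standing; leave it alone

How it is judged (in metres and radians):
On the way, in this order (a step that is already met when the one before it is completed fails the run):
1. every heel stands home in a nest, breast to the bar, released (z of heel_1 in the frame of pallet between 0.02 and 0.029 m and angle between each of heel_1, heel_2, heel_3, heel_4's own z axis and vertical below 0.1 rad and angle between the x axis of each of heel_1, heel_2, heel_3, heel_4 and the x axis of pallet, either way round below 0.12 rad and x of pallet in the frame of heel_1 below -0.01 m and (horizontal distance between heel_1 and nest_1 below 0.005 m or horizontal distance between heel_1 and nest_2 below 0.005 m or horizontal distance between heel_1 and nest_3 below 0.005 m or horizontal distance between heel_1 and nest_4 below 0.005 m) and z of heel_2 in the frame of pallet between 0.02 and 0.029 m and x of pallet in the frame of heel_2 below -0.01 m and (horizontal distance between heel_2 and nest_1 below 0.005 m or horizontal distance between heel_2 and nest_2 below 0.005 m or horizontal distance between heel_2 and nest_3 below 0.005 m or horizontal distance between heel_2 and nest_4 below 0.005 m) and z of heel_3 in the frame of pallet between 0.02 and 0.029 m and x of pallet in the frame of heel_3 below -0.01 m and (horizontal distance between heel_3 and nest_1 below 0.005 m or horizontal distance between heel_3 and nest_2 below 0.005 m or horizontal distance between heel_3 and nest_3 below 0.005 m or horizontal distance between heel_3 and nest_4 below 0.005 m) and z of heel_4 in the frame of pallet between 0.02 and 0.029 m and x of pallet in the frame of heel_4 below -0.01 m and (horizontal distance between heel_4 and nest_1 below 0.005 m or horizontal distance between heel_4 and nest_2 below 0.005 m or horizontal distance between heel_4 and nest_3 below 0.005 m or horizontal distance between heel_4 and nest_4 below 0.005 m) and contact force between the fingers and heel_1 below 0.3 N and contact force between the fingers and heel_2 below 0.3 N and contact force between the fingers and heel_3 below 0.3 N and contact force between the fingers and heel_4 below 0.3 N), for 0.2 s.
2. the bar's leading edge is on the keeper line (value of joint keeper_bar between 0.0675 and 0.0725 m), for 0.2 s.
3. the cam lever is pressed flat (value of joint cam_lever below 0.08 rad), for 0.2 s.
At the end, for the whole second after the job is handed in: every heel upright on the deck, within 5 mm of a nest's point, breast towards the bar and square within 0.12 rad, released, at rest; bar edge within 2.5 mm of the keeper line (joint 0.0675 to 0.0725); cam lever flat (under 0.08 rad); robot touching nothing (all of step 1 and all of step 2 and linear speed of each of heel_1, heel_2, heel_3, heel_4 below 0.02 m/s and value of joint cam_lever below 0.08 rad).
It fails at once if the keeper bar is pushed more than 4 mm past its line (it would squeeze the heels) (value of joint keeper_bar above 0.0742 m).
It fails at once if the glue jar or the stud cup is shifted by more than 3 cm or tipped (distance of any of glue_jar, stud_cup from where it was at the start of the episode above 0.03 m or angle between any of glue_jar, stud_cup's own z axis and vertical above 0.4 rad).
Of heel_1, heel_2, heel_3, heel_4 only 3 to 4 are there at a start; the rules pass over those that are not, and their reading is None.
At some moment in a run one of heel_1, heel_2, heel_3, heel_4 may be knocked a few centimetres aside while the robot is not near it.
Once in a run the grip may slacken for a moment while it holds something.
It also fails if it takes over 210 s, if anything falls off the work surface, if the arm or the gripper's body presses on something with over 40 N, if the wrist force passes 120 N, or if a joint passes its speed limit or range.

ROBOT

A 6-joint arm with a two-finger parallel gripper is mounted at the origin on a cart in front of the work surface, level with it; the furniture and walls round the work are solid. World frame = base frame: x ahead of the robot, y to its left, z up, the work surface at z = 0. Lengths are in mm, angles in rad, forces in N, time in s.
With the tool pointing down it reaches from about 275 to 750 mm from the base axis. Payload 10.2 kg.
Tool frame: the origin (TCP) lies on the front face of the gripper's body, between the roots of the fingers; the fingertips stand 64 mm ahead of it and the grasp point (between the pads) lies 45 mm ahead of it (arm.grip_depth is the distance from the TCP to the grasp point, in mm); z points along the fingers, x is the direction in which the jaws open and shut, and the axes are right-handed (so a half turn about z gives the same grasp; the last joint's range is limited). The gripper opens to 88 mm and grips with 3 to 60 N. Pads are 18 mm wide; open, the fingers measure 123 mm over their backs; the gripper's body (75 mm by 187 mm) begins 45 mm behind the grasp point.
Start: joints at [0.882, 0.313, 1.498, -0, 1.331, -0.223], TCP at [235.811, 469.068, 302.72] pointing down, gripper open.
Joint ranges: [-2.94, 2.94], [-0.97, 2.17], [0.19, 2.56], [-1.23, 4.37], [0.02, 3.11], [-2.88, 2.88]. Speed limits (rad/s): [2.39, 2.39, 3.01, 3.14, 3.14, 3.14].

INTERFACE

Orientations are given as a unit quaternion [w, x, y, z].
In Python, from workcell import arm, viewer gives the robot as it stands.
- The arm moves only by the tool apply_moves, never from a script. Its argument "commands" is one flat list of numbers, 7 for each row, row after row: the shift along the tool's x, y, z in units of 40 mm (1.0 is 40 mm), then the turn, a rotation vector about the tool's x, y, z in degrees, then the opening, from 0 (shut) to 1 (fully open). A call has 1 to 12 rows; each row shifts and turns the commanded pose from where the row before left it, along the tool's axes as they then stand; what a row does not reach is not made up. A row lasts 1/12 s, in which the tool goes at most 41.7 mm and 7.16 degrees, less where a joint would pass 70% of its speed; a pose out of reach is approached as far as the arm can. A call is refused whole if a number of a shift passes 1 or a number of a turn 7.16, either way. A call with a gripper value outside its range is refused whole. The fingers move at their own pace and stop on an object; "grip_force" is the grip in N (left out, the last holds). Time passes only in rows, so rows that do not move let the fingers close. It gives the time, the measured TCP pose, the force and the opening at its end, in the units of the state.
- arm.sense(): the state, without advancing time (a new reading comes with each control period).
- viewer.capture(name): name is "scene" or "top" or "wrist"; returns the picture (420x560x3 uint8, blue, green, red); there is no depth.
- viewer.camera_params(name): a dict with "fx", "fy", "cx", "cy" (pixels), "view" (4x4, takes a point from world to camera coordinates). Camera axes: x right, y up, looking along -z (the intrinsics and any distortion apply to the point x, -y, -z); pixel columns grow to the right and rows downward; lengths in mm; the calibration is good to about 2 mm. A picture is of the moment at which its call begins: read the wrist's pose just before it. camera_params takes no time and is no camera call; for the wrist camera it gives the pose at the moment of the call.
- arm.sign_off(): hands the job in, once; it reports no verdict.
The state is a dict: "clock": time; "joint_pos": joint angles; "joint_vel": joint speeds; "tau": joint torques, N m; "ee_pos": TCP position; "ee_rot": TCP orientation; "ft_force": force on the tool from outside, world axes, zero at the start; "moment": the same for the moment, N m; "finger_gap": finger opening in mm.
Only numpy, scipy, OpenCV 4.12 (cv2) and the standard library are available. Lean on these libraries where they do the work, as an engineer would, in place of code of your own. Each camera call takes 0.05 s, during which the arm holds its last target. There are 200 camera calls.

## Working session

There is one attempt and no reset: what is moved stays moved. The work goes in short steps, Python scripts to look and compute and a tool call to move; the robot and the scene stay as the last step left them, time stands still between calls to the robot, and variables do not carry over. Pictures are saved under pics/ and viewed, about 12 in all and at most 16, crops included, and the job is handed in when it is done.

Besides the shell and the picture viewer there is one more tool, called as name(argument=value, ...) on one line, values as JSON. apply_moves: Moves the arm, as the interface text tells. Its arguments: {"type":"object","properties":{"commands":{"type":"array"},"grip_force":{"type":"number"}},"required":["commands"]}

```bash
ls; mkdir -p pics; python3 - <<'E'
from workcell import arm, viewer
import cv2,numpy as np
s=arm.sense();print({k:s[k] for k in('clock','ee_pos','ee_rot','ft_force','finger_gap')})
for n in("top","scene"):
    p=viewer.camera_params(n);print(n,p)
    cv2.imwrite(f"pics/{n}0.png",cv2.resize(viewer.capture(n),(800,600),interpolation=cv2.INTER_CUBIC))
E
```

```text
pics
{'clock': 0.0, 'ee_pos': array([235.68085805, 468.93235374, 302.16286637]), 'ee_rot': array([ 2.25308491e-04,  8.51198609e-01,  5.24843311e-01, -6.13503408e-04]), 'ft_force': array([0.0742751 , 0.47973599, 0.35662755]), 'finger_gap': 88.0206169273869}
top {'fx': 469.23953777531426, 'fy': 469.23953777531426, 'cx': 279.4798641454879, 'cy': 206.6303735221143, 'view': array([[-1.90087667e-02, -9.99616684e-01,  2.01283775e-02,
         2.90287858e+01],
       [ 9.96487956e-01, -1.72995258e-02,  8.19297252e-02,
        -5.39289972e+02],
       [-8.15501088e-02,  2.16150688e-02,  9.96434829e-01,
        -1.35741459e+03],
       [ 0.00000000e+00,  0.00000000e+00,  0.00000000e+00,
         1.00000000e+00]])}
scene {'fx': 389.5966862714714, 'fy': 389.5966862714714, 'cx': 281.33993862391293, 'cy': 206.3936270121589, 'view': array([[ 5.76021644e-01, -8.17375865e-01, -9.78573055e-03,
        -2.76703592e+02],
       [ 3.29657694e-01,  2.21328674e-01,  9.17790511e-01,
        -2.89919071e+02],
       [-7.48013951e-01, -5.31893140e-01,  3.96944350e-01,
        -8.72698503e+02],
       [ 0.00000000e+00,  0.00000000e+00,  0.00000000e+00,
         1.00000000e+00]])}
```

View pics/top0.png

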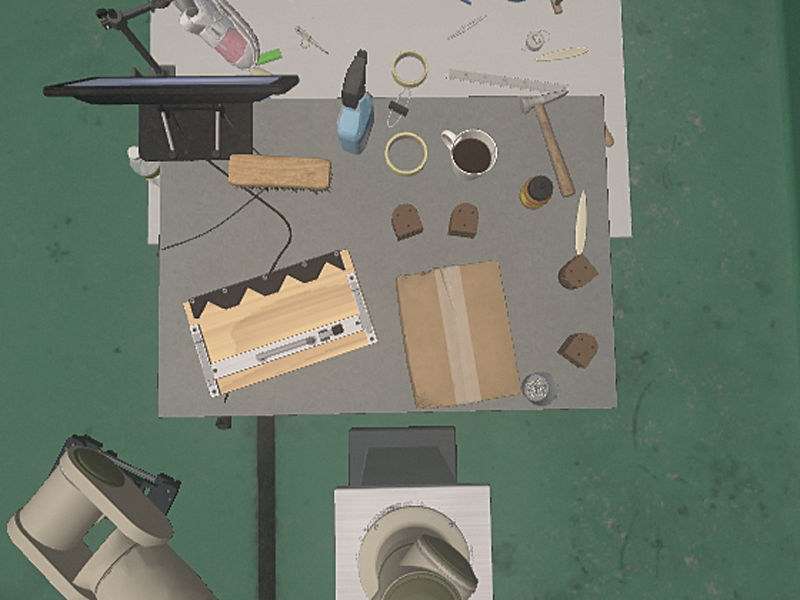

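View pics/scene0.png

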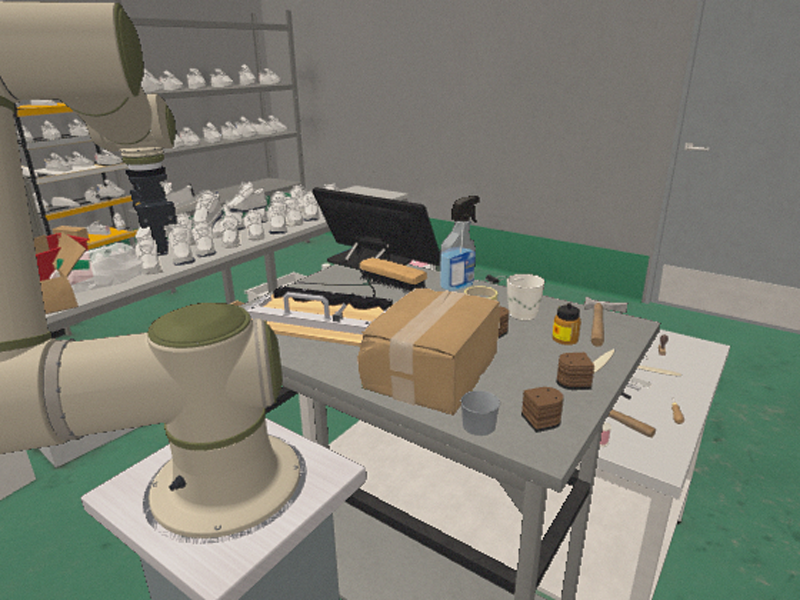

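```bash
cat > h.py <<'E'
from workcell import arm, viewer
import cv2,numpy as np
from scipy.spatial.transform import Rotation as R
def p2w(p,uv,z):
    "pixel (full-res) -> world at height z"
    V=p['view'];u,v=uv
    d=np.array([(u-p['cx'])/p['fx'],-(v-p['cy'])/p['fy'],-1.]);Rt=V[:3,:3].T
    o=-Rt@V[:3,3];d=Rt@d
    return o+d*(z-o[2])/d[2]
def w2p(p,X):
    c=p['view'][:3,:3]@np.asarray(X,float)+p['view'][:3,3]
    return np.array([p['cx']+p['fx']*c[0]/-c[2],p['cy']-p['fy']*c[1]/-c[2]])
def crop(img,x0,y0,x1,y1,k,name):
    cv2.imwrite(name,cv2.resize(img[y0:y1,x0:x1],None,fx=k,fy=k,interpolation=cv2.INTER_CUBIC))
def yaw(s): # direction of tool x in world, deg
    q=s['ee_rot'];m=R.from_quat([q[1],q[2],q[3],q[0]]).as_matrix();return np.degrees(np.arctan2(m[1,0],m[0,0])),m
E
python3 - <<'E'
from h import *
p=viewer.camera_params('top')
k=560/800
def f(n,u,v,z):print(n,p2w(p,(u*k,v*k),z).round(0))
for n,u,v,z in [('hA',406,216,55),('hB',464,214,55),('hC',578,268,55),('hD',578,346,55),('railTL',184,302,44),('railTR',349,251,44),('deckBL',214,396,24),('deckBR',377,342,24),('boxTL',397,275,110),('boxTR',500,262,110),('boxBL',415,407,110),('boxBR',520,394,110),('cup',539,387,54),('jar',541,184,92)]:f(n,u,v,z)
pw=viewer.camera_params('wrist');print(pw); s=arm.sense();print(yaw(s))
c=np.linalg.inv(pw['view']);m=yaw(s)[1]
print('cam in tool',m.T@(c[:3,3]-s['ee_pos']),'axes',m.T@c[:3,:3])
E
```

```text
hA [698.   3.  55.]
hB [ 700. -115.   55.]
hC [ 586. -343.   55.]
hD [ 429. -337.   55.]
railTL [532. 453.  44.]
railTR [630. 120.  44.]
deckBL [342. 397.  24.]
deckBR [444.  67.  24.]
boxTL [572.  25. 110.]
boxTR [ 594. -175.  110.]
boxBL [319.  -5. 110.]
boxBR [ 339. -206.  110.]
cup [ 348. -255.   54.]
jar [ 751. -265.   92.]
{'fx': 376.9218593344866, 'fy': 376.9218593344866, 'cx': 273.1036528785673, 'cy': 208.66855826501708, 'view': array([[ 4.49116620e-01,  8.93472696e-01, -8.96043047e-04,
        -5.23898520e+02],
       [-8.62903071e-01,  4.33489842e-01, -2.59778457e-01,
         3.60513969e+01],
       [-2.31716532e-01,  1.17444021e-01,  9.65667826e-01,
        -3.87818410e+02],
       [ 0.00000000e+00,  0.00000000e+00,  0.00000000e+00,
         1.00000000e+00]])}
(np.float64(63.31130777327981), array([[ 4.49142443e-01,  8.93459914e-01, -6.69330108e-04],
       [ 8.93459584e-01, -4.49142879e-01, -8.04060432e-04],
       [-1.01902062e-03, -2.36881733e-04, -9.99999453e-01]]))
cam in tool [ -0.71755677 -65.9406124  -81.12797773] axes [[ 9.99999992e-01  3.98023234e-06 -1.26279032e-04]
 [-2.89901350e-05 -9.65606643e-01 -2.60007328e-01]
 [-1.22970761e-04  2.60007329e-01 -9.65606635e-01]]
```

```bash
python3 - <<'E'
from h import *
im=viewer.capture('top')
a=im[130:270,265:300+140]; 
A=cv2.resize(im[135:175,265:345],None,fx=5,fy=5,interpolation=cv2.INTER_CUBIC)
B=cv2.resize(im[170:265,380:430],None,fx=5,fy=5,interpolation=cv2.INTER_CUBIC)
C=np.zeros((475,660,3),np.uint8);C[:200,:400]=A;C[:,410:]=B
C=C
cv2.imwrite('pics/heels.png',C)
E
```

```text
(no output)
```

View pics/heels.png

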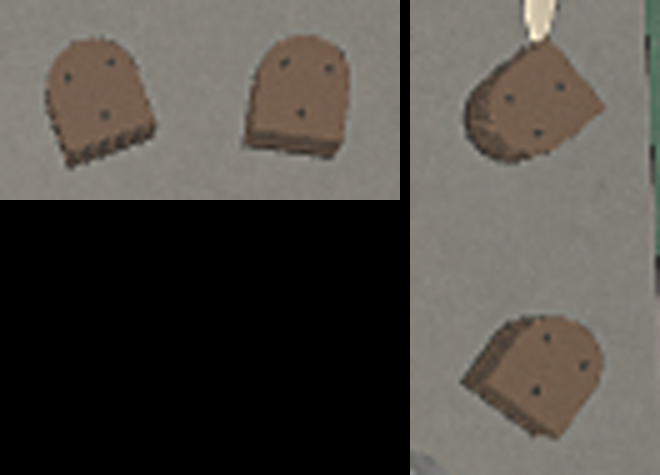

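apply_moves(commands=[0,0,0,0,0,-7.16,1,0,0,0,0,0,-7.16,1,0,0,0,0,0,-7.16,1,0,0,0,0,0,-7.16,1,0,0,0,0,0,-7.16,1,0,0,0,0,0,-7.16,1,-0.9,0.45,0,0,0,0,1,-0.9,0.45,0,0,0,0,1,-0.9,0.45,0,0,0,0,1,-0.9,0.45,0,0,0,0,1,-0.9,0.45,0,0,0,0,1,-0.9,0.45,0,0,0,0,1])

```text
clock: 1.15
ee_pos: [400.9, 290.3, 302.7]
ee_rot: [-0.0, 0.6, 0.8, -0.0]
ft_force: [1.0, 0.1, -0.4]
finger_gap: 87.8
```

apply_moves(commands=[-0.7,0.5,0,0,0,0,1,-0.7,0.5,0,0,0,0,1,0,0,0,0,0,0,1,0,0,0,0,0,0,1])

```text
clock: 1.48
ee_pos: [454.8, 248.5, 302.2]
ee_rot: [-0.0, 0.601, 0.799, -0.0]
ft_force: [-0.3, 0.1, 0.4]
finger_gap: 88.1
```

```bash
python3 - <<'E'
from h import *
s=arm.sense();p=viewer.camera_params('wrist');im=viewer.capture('wrist')
print(s['clock'],s['ee_pos'],yaw(s)[0],s['joint_pos'].round(2));np.savez('w1.npz',im=im,**p)
cv2.imwrite('pics/w1.png',cv2.resize(im,(800,600),interpolation=cv2.INTER_CUBIC))
E
```

```text
1.4833 [454.82163082 248.46011259 302.20344841] 106.12164843496653 [ 0.27  0.3   1.52  0.    1.33 -1.58]
```

View pics/w1.png

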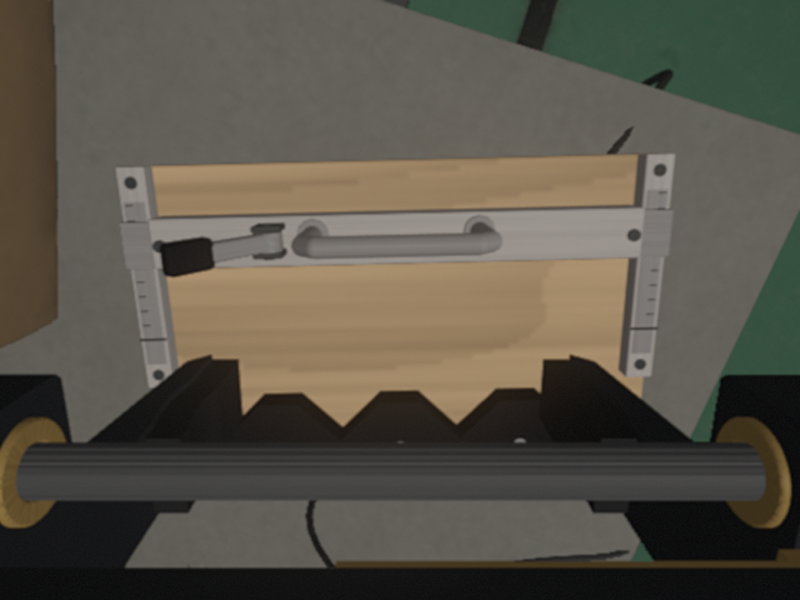

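```bash
python3 - <<'E'
from h import *
im=np.load('w1.npz')['im']
crop(im,75,220,475,310,2,'pics/x.png')
A=cv2.resize(im[220:310,75:275],None,fx=4,fy=4,interpolation=cv2.INTER_CUBIC)
B=cv2.resize(im[220:310,275:475],None,fx=4,fy=4,interpolation=cv2.INTER_CUBIC)
# left rail col 75-275, right 275-475
cv2.imwrite('pics/c1.png',np.vstack([A,B])[:600*2])
print(A.shape)
E
python3 -c "
import cv2;i=cv2.imread('pics/c1.png');print(i.shape);cv2.imwrite('pics/c1.png',cv2.copyMakeBorder(i[:720],0,0,0,0,cv2.BORDER_CONSTANT)[0:720])"
python3 - <<'E'
import cv2;i=cv2.imread('pics/c1.png');cv2.imwrite('pics/c1.png',cv2.resize(i,(667,600)))
E
```

```text
(360, 800, 3)
(720, 800, 3)
```

View pics/c1.png

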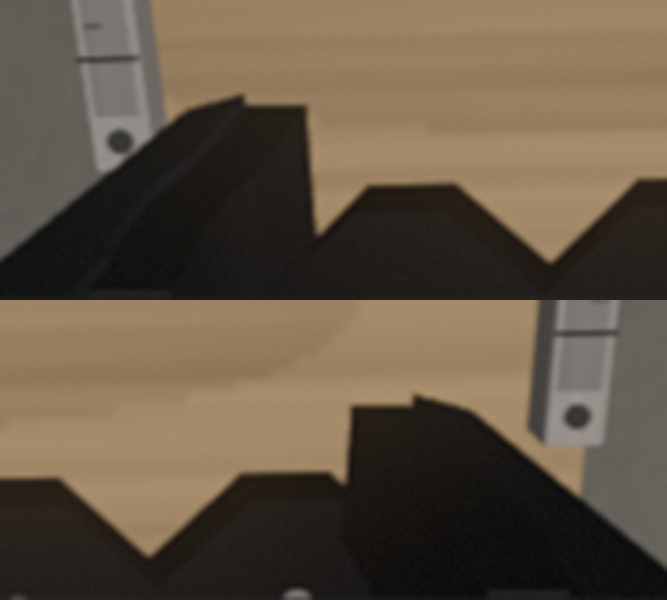

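```bash
cat >> h.py <<'E'
PAL=None
def pal2w(P,x,y):
    c,s=np.cos(P[2]),np.sin(P[2]);return np.array([P[0]+c*x-s*y,P[1]+s*x+c*y])
E
python3 - <<'E'
from h import *
from scipy.optimize import least_squares
p=dict(np.load('w1.npz'))
L=[(370,186,44,-98,24),(458,185,44,-70,24),(551,265,72.2,-42,24),(638,181,44,-14,24),(108.5,59.5,-4,-166,38)]
Rr=[(60,480,44,14,24),(150,558,72.2,42,24),(242,475,44,70,24),(332,474,44,98,24),(585.5,332,-4,166,38)]
pts=[(75+u/3.335,220+v/3.333,x,y,z) for u,v,x,y,z in L]+[(275+u/3.335,220+(v-300)/3.333,x,y,z) for u,v,x,y,z in Rr]
f=lambda P:np.concatenate([pal2w(P,x,y)-p2w(p,(u,v),z)[:2] for u,v,x,y,z in pts])
r=least_squares(f,[500,263,.286]);P=r.x;print(P,np.degrees(P[2]));print(r.fun.reshape(-1,2).round(1))
k=.7
for n,u,v,z in [('barL front',126,269,47.5),('barfront R',668,257,47.5),('leverL',162,260,100)]:
    w=p2w(p,(u*k,v*k),z)[:2];c,s=np.cos(P[2]),np.sin(P[2]);d=w-P[:2];print(n,c*d[0]+s*d[1],-s*d[0]+c*d[1])
for i,y in enumerate([-126,-42,42,126]):print(i+1,pal2w(P,34,y))
np.save('P.npy',P)
E
```

```text
[5.07085620e+02 2.68652908e+02 3.05930685e-01] 17.52853706006865
[[ 0.4 -0.7]
 [-0.1 -0.2]
 [-0.2  0.2]
 [-0.1 -0.2]
 [ 0.4  0.2]
 [-0.5  0.1]
 [ 0.2  0.2]
 [-0.1 -0.3]
 [-0.5 -0.3]
 [ 0.5  0.8]]
barL front -55.64683461344334 -172.60112237896104
barfront R -54.945306944400734 171.52558501054895
leverL -70.5056859629035 -126.07587976870573
1 [577.45567757 158.74360473]
2 [552.1564924  238.84323787]
3 [526.85730722 318.94287102]
4 [501.55812205 399.04250416]
```

apply_moves(commands=[-0.9,0.377,0,0,0,0,1,-0.9,0.377,0,0,0,0,1,-0.9,0.377,0,0,0,0,1,-0.9,0.377,0,0,0,0,1,-0.9,0.377,0,0,0,0,1,-0.9,0.377,0,0,0,0,1,-0.9,0.377,0,0,0,0,1,-0.9,0.377,0,0,0,0,1,-0.9,0.377,0,0,0,0,1,-0.9,0.377,0,0,0,0,1,0,0,0,0,0,0,1,0,0,0,0,0,0,1])

```text
clock: 2.53
ee_pos: [700.1, -53.8, 301.2]
ee_rot: [-0.001, 0.6, 0.8, -0.0]
ft_force: [0.3, 0.2, -0.2]
finger_gap: 87.8
```

```bash
cat >> h.py <<'E'
from scipy.optimize import minimize
def Dshape(x,y,a):
    t=np.linspace(-np.pi/2,np.pi/2,25)
    q=np.vstack([[(-34,-27)],np.c_[27*np.cos(t),27*np.sin(t)],[(-34,27)]])
    c,s=np.cos(a),np.sin(a);return q@np.array([[c,s],[-s,c]])+[x,y]
def outline(p,h,z0,z1):
    d=Dshape(*h);pts=[w2p(p,(*q,z)) for z in(z0,z1) for q in d]
    return cv2.convexHull(np.array(pts,np.float32))[:,0]
def fit(im,p,g,z0=0,win=55):
    "silhouette fit of a heel, guess g=(x,y,yaw rad); brown part z0+7..z0+55"
    hsv=cv2.cvtColor(im,cv2.COLOR_BGR2HSV);m=((hsv[...,0]<22)&(hsv[...,1]>75)&(hsv[...,2]>25)).astype(np.uint8)
    c=w2p(p,(g[0],g[1],z0+30));yy,xx=np.mgrid[:420,:560];m[np.hypot(xx-c[0],yy-c[1])>win]=0
    m=cv2.morphologyEx(m,cv2.MORPH_OPEN,np.ones((3,3)))
    n,l,st,_=cv2.connectedComponentsWithStats(m);m=(l==1+st[1:,4].argmax()).astype(np.uint8)
    m=cv2.morphologyEx(m,cv2.MORPH_CLOSE,np.ones((5,5)))
    def cost(h):
        r=np.zeros_like(m);cv2.fillPoly(r,[np.round(outline(p,h,z0+7,z0+55)*16).astype(np.int32)],1,lineType=cv2.LINE_8,shift=4)
        return 1-(r&m).sum()/max(1,(r|m).sum())
    best=min((minimize(cost,[g[0],g[1],g[2]+d],method='Nelder-Mead',options=dict(initial_simplex=[[g[0],g[1],g[2]+d],[g[0]+10,g[1],g[2]+d],[g[0],g[1]+10,g[2]+d],[g[0],g[1],g[2]+d+.15]])) for d in(-.15,0,.15)),key=lambda r:r.fun)
    return best.x,best.fun
def look(name,gs,z0=0,crp=None,win=55):
    s=arm.sense();p=viewer.camera_params('wrist');im=viewer.capture('wrist');out=im.copy()
    print('clock',s['clock'],'tcp',s['ee_pos'].round(1),'yaw',yaw(s)[0].round(2),'F',s['ft_force'].round(1),'gap',round(s['finger_gap'],1))
    res=[]
    for g in gs:
        h,e=fit(im,p,g,z0,win);res.append(h);print('heel',h[:2].round(1),'yaw',np.degrees(h[2]).round(1),'1-IoU',round(e,3))
        for z in(z0+55,z0+7):cv2.polylines(out,[np.round([w2p(p,(*q,z)) for q in Dshape(*h)]).astype(np.int32)],True,(0,255,0) if z>z0+20 else (255,255,0),1)
    cv2.imwrite(f'pics/{name}.png',cv2.resize(out,(800,600),interpolation=cv2.INTER_CUBIC));return res
def to(x,y,z,yw):
    s=arm.sense();y0,m=yaw(s);dy=(yw-y0+180)%360-180
    a=np.radians(yw);d=np.array([x,y,z])-s['ee_pos']
    print('turn z total %.1f deg (rows %.1f); then shift units x %.2f y %.2f z %.2f'%(-dy,abs(dy)/7.16,(d@[np.cos(a),np.sin(a),0])/40,(d@[np.sin(a),-np.cos(a),0])/40,-d[2]/40))
def grasp(h,yw,z,back=12):
    "tool target for gripping heel h"
    return to(h[0]-back*np.cos(h[2]),h[1]-back*np.sin(h[2]),z,yw)
E
python3 - <<'E'
from h import *
r=look('w2',[(698,3,.32),(700,-115,-.14)])
np.save('AB.npy',r)
grasp(r[0],np.degrees(r[0][2])+90,150)
E
```

```text
clock 2.5333 tcp [700.1 -53.8 301.2] yaw 106.25 F [ 0.3  0.2 -0.2] gap 87.8
heel [698.3   4.6] yaw 16.7 1-IoU 0.083
heel [ 698.7 -116. ] yaw -7.8 1-IoU 0.076
turn z total -0.3 deg (rows 0.0); then shift units x 1.38 y 0.08 z 3.80
```

View pics/w2.png

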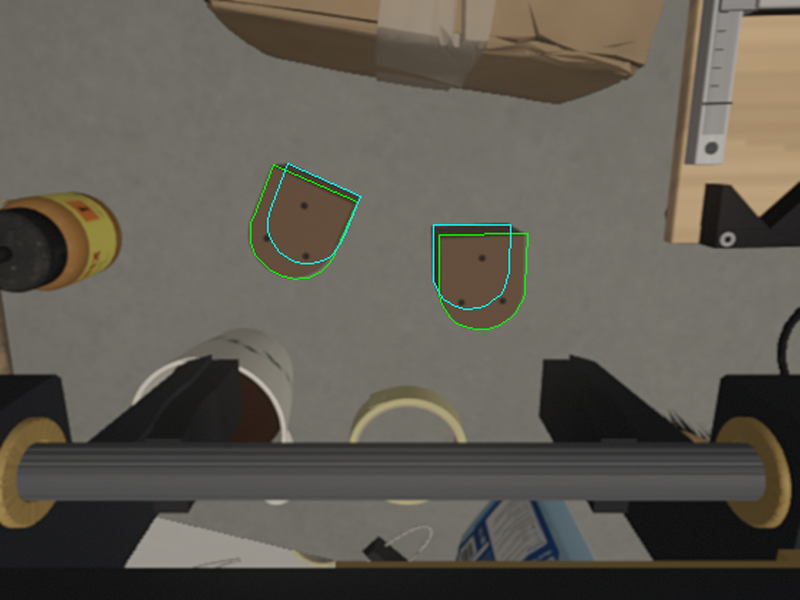

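apply_moves(commands=[0.69,0.04,0.5,0,0,0,1,0.69,0.04,0.5,0,0,0,1,0,0,0.79,0,0,0,1,0,0,0.79,0,0,0,1,0,0,0.79,0,0,0,1,0,0,0.79,0,0,0,1,0,0,0.79,0,0,0,1,0,0,0.79,0,0,0,1,0,0,0,0,0,0,1,0,0,0,0,0,0,0,0,0,0,0,0,0,0,0,0,0,0,0,0,0], grip_force=30)

```text
clock: 3.58
ee_pos: [688.2, 0.5, 76.3]
ee_rot: [0.002, 0.6, 0.8, 0.001]
ft_force: [-0.3, 0.4, -0.1]
finger_gap: 70.0
```

apply_moves(commands=[0,0,0,0,0,0,0,0,0,0,0,0,0,0,0,0,0,0,0,0,0,0,0,0,0,0,0,0,0,0,-0.5,0,0,0,0,0,0,-0.9,0,0,0,0,0,0,-0.9,0,0,0,0,0,0,-0.4,0,0,0,0,0,0,0,0,0,0,0])

```text
clock: 4.33
ee_pos: [688.5, -0.3, 185.8]
ee_rot: [0.003, 0.6, 0.8, 0.002]
ft_force: [-0.3, -0.3, -1.4]
finger_gap: 53.9
```

```bash
cat >> h.py <<'E'
P=np.load('P.npy')
def nest(i,z,dx=0,back=12,flip=0):
    "tool target with heel origin dx short of nest i"
    w=pal2w(P,34-dx-back,[-126,-42,42,126][i-1]);to(w[0],w[1],z,np.degrees(P[2])+90-180*flip)
E
python3 - <<'E'
from h import *
s=arm.sense();print(s['ft_force'],s['finger_gap'],s['ee_pos'],yaw(s)[0])
nest(2,s['ee_pos'][2],6)
E
```

```text
[-0.33610826 -0.30107523 -1.43020269] 53.922838350242166 [ 6.88509453e+02 -2.50261482e-01  1.85848006e+02] 106.26845476867206
turn z total -1.3 deg (rows 0.2); then shift units x 6.73 y -1.90 z -0.00
```

apply_moves(commands=[0,0,0,0,0,-1.3,0,0.98,-0.17,0,0,0,0,0,0.98,-0.17,0,0,0,0,0,0.98,-0.17,0,0,0,0,0,0.98,-0.17,0,0,0,0,0,0.98,-0.17,0,0,0,0,0,0.98,-0.17,0,0,0,0,0,0.98,-0.17,0,0,0,0,0,0.98,-0.17,0,0,0,0,0,0.98,-0.17,0,0,0,0,0,0.98,-0.17,0,0,0,0,0,0.98,-0.17,0,0,0,0,0])

```text
clock: 5.33
ee_pos: [483.9, 389.6, 178.5]
ee_rot: [-0.001, 0.59, 0.807, -0.002]
ft_force: [0.3, 0.1, -1.6]
finger_gap: 54.1
```

apply_moves(commands=[0,0,0,0,0,0,0,0,0,0,0,0,0,0])

```text
clock: 5.5
ee_pos: [484.0, 389.7, 178.6]
ee_rot: [-0.001, 0.589, 0.808, -0.002]
ft_force: [0.8, -0.1, -2.7]
finger_gap: 54.0
```

```bash
python3 - <<'E'
from h import *
s=arm.sense();print(s['ft_force'],s['finger_gap'],s['ee_pos'],yaw(s)[0])
nest(4,104,6)
E
```

```text
[ 0.84608085 -0.08281575 -2.69770613] 53.96203089083314 [483.97892488 389.67765466 178.55941379] 107.81505334241014
turn z total 0.3 deg (rows 0.0); then shift units x 0.09 y 0.04 z 1.86
```

apply_moves(commands=[0.09,0.04,0.4,0,0,0,0,0,0,0.5,0,0,0,0,0,0,0.5,0,0,0,0,0,0,0.35,0,0,0,0,0,0,0.2,0,0,0,0,0,0,0,0,0,0,0,0,0,0,0,0,0,0,0,0,0,0,0,0,0])

```text
clock: 6.17
ee_pos: [486.6, 391.5, 102.5]
ee_rot: [-0.0, 0.591, 0.807, -0.001]
ft_force: [-0.6, 0.3, -1.9]
finger_gap: 53.9
```

apply_moves(commands=[0,0,0.04,0,0,0,0,0,0,0,0,0,0,0,0,0,0,0,0,0,0])

```text
clock: 6.42
ee_pos: [486.7, 391.7, 102.3]
ee_rot: [0.0, 0.591, 0.807, -0.0]
ft_force: [-2.5, -6.4, 8.4]
finger_gap: 54.2
```

apply_moves(commands=[0,0.05,-0.03,0,0,0,0,0,0.05,0,0,0,0,0,0,0.0,0,0,0,0,0,0,0,0,0,0,0,0])

```text
clock: 6.75
ee_pos: [489.4, 393.5, 102.4]
ee_rot: [-0.001, 0.591, 0.807, -0.001]
ft_force: [-5.8, -1.7, 2.9]
finger_gap: 54.0
```

apply_moves(commands=[0,0.05,0,0,0,0,0,0,0.03,0,0,0,0,0,0,0.0,0,0,0,0,0,0,0,0,0,0,0,0])

```text
clock: 7.08
ee_pos: [490.3, 394.2, 102.3]
ee_rot: [-0.003, 0.59, 0.807, -0.004]
ft_force: [-20.3, -6.6, 13.4]
finger_gap: 54.0
```

```bash
cat >> h.py <<'E'
def st(i=None):
    s=arm.sense();y,m=yaw(s);print('tcp',s['ee_pos'].round(1),'yaw',round(y,2),'F world',s['ft_force'].round(1),'F tool',(m.T@s['ft_force']).round(1),'gap',round(s['finger_gap'],1))
    c,q=np.cos(P[2]),np.sin(P[2]);d=s['ee_pos'][:2]-P[:2];print('tcp in pallet',round(c*d[0]+q*d[1],1),round(-q*d[0]+c*d[1],1))
E
python3 - <<'E'
from h import *
st()
E
```

```text
tcp [490.3 394.2 102.3] yaw 107.62 F world [-20.3  -6.6  13.4] F tool [ -0.2 -21.4 -13.2] gap 54.0
tcp in pallet 21.8 124.8
```

apply_moves(commands=[0,-0.05,0,0,0,0,0,0,0,0,0,0,0,0,0,0,0,0,0,0,0.8,0,0,0,0,0,0,0.8,0,0,0,0,0,0,0.8,0,0,0,0,0,0,0.8,0,0,-0.4,0,0,0,0.8,0,0,-0.8,0,0,0,0.8,0,0,-0.9,0,0,0,0.8,0,0,-0.9,0,0,0,0.8,0,0,-0.9,0,0,0,0.8,0,0,0,0,0,0,0.8])

```text
clock: 8.08
ee_pos: [492.8, 394.8, 266.5]
ee_rot: [0.003, 0.591, 0.807, 0.006]
ft_force: [0.8, 0.0, 0.9]
finger_gap: 70.1
```

apply_moves(commands=[0,0,-0.9,0,0,0,1,0,0,0,0,0,0,1,0,0,0,0,0,0,1])

```text
clock: 8.33
ee_pos: [491.7, 394.1, 296.0]
ee_rot: [0.001, 0.591, 0.807, 0.002]
ft_force: [-0.2, -0.0, -1.0]
finger_gap: 87.6
```

```bash
cat >> h.py <<'E'
def inpal(h):
    c,q=np.cos(P[2]),np.sin(P[2]);d=np.array(h[:2])-P[:2];print('   in pallet',round(c*d[0]+q*d[1],1),round(-q*d[0]+c*d[1],1),'dyaw',round(np.degrees(h[2]-P[2]),1))
E
python3 - <<'E'
from h import *
w=pal2w(P,34,126)
r=look('w3',[(w[0],w[1],P[2])],24,win=62);inpal(r[0])
AB=np.load('AB.npy');grasp(AB[1],np.degrees(AB[1][2])+90,250)
E
```

```text
clock 8.3333 tcp [491.7 394.1 296. ] yaw 107.57 F [-0.2 -0.  -1. ] gap 87.6
heel [494.2 392.9] yaw 20.5 1-IoU 0.358
   in pallet 25.2 122.4 dyaw 2.9
turn z total 25.4 deg (rows 3.5); then shift units x -11.93 y 6.57 z 1.11
```

View pics/w3.png

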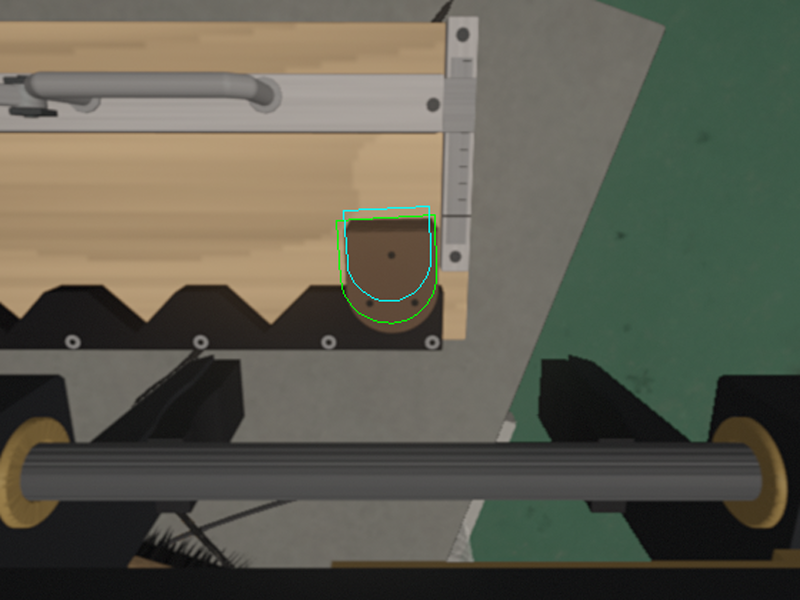

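apply_moves(commands=[0,0,0,0,0,6.35,1,0,0,0,0,0,6.35,1,0,0,0,0,0,6.35,1,0,0,0,0,0,6.35,1,-0.85,0.47,0,0,0,0,1,-0.85,0.47,0,0,0,0,1,-0.85,0.47,0,0,0,0,1,-0.85,0.47,0,0,0,0,1,-0.85,0.47,0,0,0,0,1,-0.85,0.47,0,0,0,0,1,-0.85,0.47,0,0,0,0,1,-0.85,0.47,0,0,0,0,1])

```text
clock: 9.38
ee_pos: [603.4, 102.1, 293.1]
ee_rot: [-0.001, 0.754, 0.657, -0.001]
ft_force: [1.1, 0.5, -0.7]
finger_gap: 88.1
```

apply_moves(commands=[-0.85,0.47,0,0,0,0,1,-0.85,0.47,0,0,0,0,1,-0.85,0.47,0,0,0,0,1,-0.85,0.47,0,0,0,0,1,-0.85,0.47,0,0,0,0,1,-0.85,0.47,0.5,0,0,0,1,0,0,0.5,0,0,0,1,0,0,0,0,0,0,1,0,0,0,0,0,0,1,0,0,0,0,0,0,1])

```text
clock: 10.22
ee_pos: [686.6, -110.7, 256.4]
ee_rot: [0.0, 0.753, 0.658, 0.0]
ft_force: [0.4, 0.6, 0.6]
finger_gap: 88.1
```

```bash
python3 - <<'E'
from h import *
AB=np.load('AB.npy')
r=look('w4',[AB[1]],win=75);grasp(r[0],np.degrees(r[0][2])+90,72)
E
```

```text
clock 10.2167 tcp [ 686.6 -110.7  256.4] yaw 82.24 F [0.4 0.6 0.6] gap 88.1
heel [ 699.8 -118.4] yaw -7.7 1-IoU 0.076
turn z total 0.0 deg (rows 0.0); then shift units x -0.15 y 0.05 z 4.63
```

apply_moves(commands=[-0.15,0.05,0.5,0,0,0,1,0,0,0.8,0,0,0,1,0,0,0.8,0,0,0,1,0,0,0.8,0,0,0,1,0,0,0.8,0,0,0,1,0,0,0.6,0,0,0,1,0,0,0.35,0,0,0,1,0,0,0,0,0,0,1,0,0,0,0,0,0,0,0,0,0,0,0,0,0,0,0,0,0,0,0,0,0,0,0,0,0,0,0])

```text
clock: 11.27
ee_pos: [688.2, -118.1, 71.4]
ee_rot: [0.001, 0.754, 0.657, 0.001]
ft_force: [-0.0, 0.4, -1.2]
finger_gap: 63.7
```

apply_moves(commands=[0,0,0,0,0,0,0,0,0,0,0,0,0,0,0,0,0,0,0,0,0,0,0,-0.5,0,0,0,0,0,0,-0.9,0,0,0,0,0,0,-0.9,0,0,0,0,0,0,-0.4,0,0,0,0,0,0,0,0,0,0,0,0,0,0,0,0,0,0])

```text
clock: 12.02
ee_pos: [687.6, -118.0, 177.4]
ee_rot: [0.0, 0.754, 0.657, 0.0]
ft_force: [-0.6, 0.3, -2.2]
finger_gap: 53.8
```

```bash
python3 - <<'E'
from h import *
st();nest(3,178,6)
E
```

```text
tcp [ 687.6 -118.   177.4] yaw 82.17 F world [-0.6  0.3 -2.2] F tool [ 0.2 -0.6  2.2] gap 53.8
tcp in pallet 55.6 -423.1
turn z total -25.4 deg (rows 3.5); then shift units x 11.63 y -0.99 z -0.01
```

apply_moves(commands=[0,0,0,0,0,-6.35,0,0,0,0,0,0,-6.35,0,0,0,0,0,0,-6.35,0,0,0,0,0,0,-6.35,0,0.97,-0.083,0,0,0,0,0,0.97,-0.083,0,0,0,0,0,0.97,-0.083,0,0,0,0,0,0.97,-0.083,0,0,0,0,0,0.97,-0.083,0,0,0,0,0,0.97,-0.083,0,0,0,0,0,0.97,-0.083,0,0,0,0,0,0.97,-0.083,0,0,0,0,0])

```text
clock: 13.02
ee_pos: [566.8, 171.3, 175.3]
ee_rot: [-0.002, 0.591, 0.807, -0.001]
ft_force: [0.6, 0.1, -0.8]
finger_gap: 53.8
```

apply_moves(commands=[0.97,-0.083,0,0,0,0,0,0.97,-0.083,0,0,0,0,0,0.97,-0.083,0,0,0,0,0,0.97,-0.083,0,0,0,0,0,0,0,0,0,0,0,0,0,0,0,0,0,0,0])

```text
clock: 13.52
ee_pos: [507.5, 315.1, 175.4]
ee_rot: [-0.001, 0.59, 0.808, -0.002]
ft_force: [0.8, -0.3, -1.5]
finger_gap: 53.5
```

```bash
python3 - <<'E'
from h import *
st();nest(3,97,6)
E
```

```text
tcp [507.5 315.1 175.4] yaw 107.75 F world [ 0.8 -0.3 -1.5] F tool [-0.5  0.7  1.5] gap 53.5
tcp in pallet 14.4 44.2
turn z total 0.2 deg (rows 0.0); then shift units x -0.05 y 0.04 z 1.96
```

apply_moves(commands=[-0.07,0.04,0.4,0,0,0,0,0,0,0.5,0,0,0,0,0,0,0.5,0,0,0,0,0,0,0.35,0,0,0,0,0,0,0.17,0,0,0,0,0,0,0,0,0,0,0,0,0,0,0,0,0,0,0,0,0,0,0,0,0])

```text
clock: 14.18
ee_pos: [512.0, 311.4, 101.6]
ee_rot: [0.0, 0.591, 0.807, 0.0]
ft_force: [-1.1, -0.2, -0.7]
finger_gap: 53.8
```

apply_moves(commands=[0,0,0.04,0,0,0,0,0,0,0,0,0,0,0,0,0,0,0,0,0,0])

```text
clock: 14.43
ee_pos: [511.6, 311.7, 99.6]
ee_rot: [0.0, 0.591, 0.807, 0.0]
ft_force: [0.0, -0.4, -0.7]
finger_gap: 53.6
```

Not touching yet; a bit lower.

apply_moves(commands=[0,0,0.05,0,0,0,0,0,0,0.04,0,0,0,0,0,0,0,0,0,0,0,0,0,0,0,0,0,0])

```text
clock: 14.77
ee_pos: [511.4, 311.7, 95.5]
ee_rot: [-0.0, 0.591, 0.807, -0.0]
ft_force: [-0.1, 0.1, -1.7]
finger_gap: 54.1
```

apply_moves(commands=[0,0,0.04,0,0,0,0,0,0,0.0,0,0,0,0,0,0,0,0,0,0,0])

```text
clock: 15.02
ee_pos: [511.6, 311.8, 94.5]
ee_rot: [0.0, 0.591, 0.807, 0.0]
ft_force: [-1.8, -1.0, 3.9]
finger_gap: 53.7
```

apply_moves(commands=[0,0.05,0,0,0,0,0,0,0.05,0,0,0,0,0,0,0.04,0,0,0,0,0,0,0,0,0,0,0,0,0,0,0,0,0,0,0])

```text
clock: 15.43
ee_pos: [514.9, 313.2, 94.6]
ee_rot: [-0.002, 0.591, 0.807, -0.002]
ft_force: [-17.1, -4.7, 16.8]
finger_gap: 53.7
```

```bash
python3 - <<'E'
from h import *
st()
E
```

```text
tcp [514.9 313.2  94.6] yaw 107.58 F world [-17.1  -4.7  16.8] F tool [  0.7 -17.8 -16.7] gap 53.7
tcp in pallet 20.9 40.1
```

apply_moves(commands=[0,0.04,-0.03,0,0,0,0,0,0,0,0,0,0,0,0,0,0,0,0,0,0])

```text
clock: 15.68
ee_pos: [515.4, 313.7, 94.7]
ee_rot: [-0.003, 0.591, 0.807, -0.004]
ft_force: [-18.7, -3.4, 11.9]
finger_gap: 53.8
```

apply_moves(commands=[0,-0.06,0,0,0,0,0,0,0,0,0,0,0,0,0,0,0,0,0,0,0.8,0,0,0,0,0,0,0.8,0,0,0,0,0,0,0.8,0,0,0,0,0,0,0.8,0,0,-0.4,0,0,0,0.8,0,0,-0.8,0,0,0,0.8,0,0,-0.9,0,0,0,0.8,0,0,-0.9,0,0,0,0.8,0,0,-0.9,0,0,0,0.8,0,0,-0.9,0,0,0,0.8])

```text
clock: 16.68
ee_pos: [515.9, 313.0, 289.2]
ee_rot: [0.0, 0.591, 0.807, 0.0]
ft_force: [-0.6, -0.4, 0.6]
finger_gap: 70.7
```

```bash
python3 - <<'E'
from h import *
st();to(507,-340,295,53)
E
```

```text
tcp [515.9 313.  289.2] yaw 107.56 F world [-0.6 -0.4  0.6] F tool [-0.2 -0.7 -0.6] gap 70.7
tcp in pallet 21.8 39.6
turn z total 54.6 deg (rows 7.6); then shift units x -13.17 y 9.65 z -0.14
```

apply_moves(commands=[0,0,0,0,0,6.83,1,0,0,0,0,0,6.83,1,0,0,0,0,0,6.83,1,0,0,0,0,0,6.83,1,0,0,0,0,0,6.83,1,0,0,0,0,0,6.83,1,0,0,0,0,0,6.83,1,0,0,0,0,0,6.83,1,-0.775,0.568,0,0,0,0,1,-0.775,0.568,0,0,0,0,1,-0.775,0.568,0,0,0,0,1,-0.775,0.568,0,0,0,0,1])

```text
clock: 17.68
ee_pos: [513.6, 157.8, 287.3]
ee_rot: [0.0, 0.895, 0.446, 0.0]
ft_force: [1.6, 0.2, -0.6]
finger_gap: 88.3
```

apply_moves(commands=[-0.775,0.568,0,0,0,0,1,-0.775,0.568,0,0,0,0,1,-0.775,0.568,0,0,0,0,1,-0.775,0.568,0,0,0,0,1,-0.775,0.568,0,0,0,0,1,-0.775,0.568,0,0,0,0,1,-0.775,0.568,0,0,0,0,1,-0.775,0.568,0,0,0,0,1,-0.775,0.568,0,0,0,0,1,-0.775,0.568,0,0,0,0,1,-0.775,0.568,0,0,0,0,1,-0.775,0.568,0,0,0,0,1])

```text
clock: 18.68
ee_pos: [506.7, -303.9, 287.4]
ee_rot: [0.0, 0.895, 0.445, 0.0]
ft_force: [0.1, 0.3, 0.5]
finger_gap: 88.0
```

apply_moves(commands=[-0.775,0.568,0,0,0,0,1,0,0,0,0,0,0,1,0,0,0,0,0,0,1,0,0,0,0,0,0,1])

```text
clock: 19.02
ee_pos: [506.6, -339.8, 287.1]
ee_rot: [-0.0, 0.895, 0.446, 0.0]
ft_force: [0.7, -0.4, -0.2]
finger_gap: 88.3
```

```bash
python3 - <<'E'
from h import *
r=look('w5',[(586,-343,np.radians(127)),(429,-337,np.radians(-37))])
np.save('CD.npy',r);grasp(r[1],np.degrees(r[1][2])+90,72)
E
```

```text
clock 19.0167 tcp [ 506.6 -339.8  287.1] yaw 52.93 F [ 0.7 -0.4 -0.2] gap 88.3
heel [ 574.8 -343.3] yaw 130.3 1-IoU 0.072
heel [ 430.5 -350. ] yaw -39.5 1-IoU 0.08
turn z total 2.5 deg (rows 0.3); then shift units x -1.42 y -1.60 z 5.38
```

View pics/w5.png

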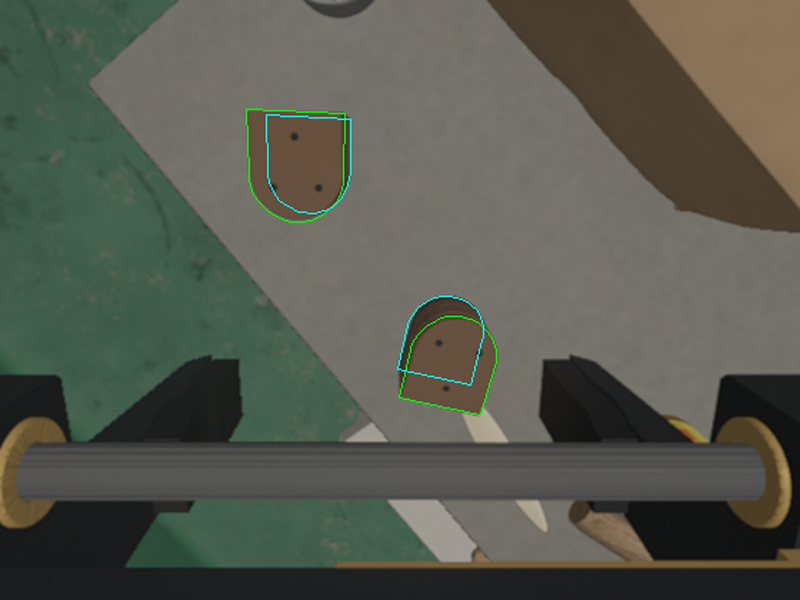

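apply_moves(commands=[0,0,0,0,0,2.5,1,-0.47,-0.53,0,0,0,0,1,-0.47,-0.53,0,0,0,0,1,-0.48,-0.54,0,0,0,0,1,0,0,0.9,0,0,0,1,0,0,0.9,0,0,0,1,0,0,0.9,0,0,0,1,0,0,0,0,0,0,1,0,0,0,0,0,0,1])

```text
clock: 19.82
ee_pos: [421.3, -342.2, 179.4]
ee_rot: [-0.001, 0.904, 0.427, -0.0]
ft_force: [0.2, -0.1, 1.6]
finger_gap: 88.4
```

```bash
python3 - <<'E'
from h import *
r=np.load('CD.npy');st();grasp(r[1],np.degrees(r[1][2])+90,72)
E
```

```text
tcp [ 421.3 -342.2  179.4] yaw 50.51 F world [ 0.2 -0.1  1.6] F tool [ 0.1  0.2 -1.6] gap 88.4
tcp in pallet -265.8 -556.7
turn z total 0.0 deg (rows 0.0); then shift units x -0.01 y 0.00 z 2.69
```

apply_moves(commands=[0,0,0.9,0,0,0,1,0,0,0.9,0,0,0,1,0,0,0.6,0,0,0,1,0,0,0.29,0,0,0,1,0,0,0,0,0,0,1,0,0,0,0,0,0,0,0,0,0,0,0,0,0,0,0,0,0,0,0,0,0,0,0,0,0,0,0,0,0,0,0,0,0,0,0,0,0,0,0,0,0,0,0,0,0,0,0,0])

```text
clock: 20.82
ee_pos: [421.3, -343.4, 72.3]
ee_rot: [0.0, 0.905, 0.426, 0.0]
ft_force: [-0.7, 2.0, 6.4]
finger_gap: 54.0
```

apply_moves(commands=[0,0,-0.5,0,0,0,0,0,0,-0.9,0,0,0,0,0,0,-0.9,0,0,0,0,0,0,-0.9,0,0,0,0,0,0,-0.9,0,0,0,0,0,0,-0.9,0,0,0,0,0,0,0,0,0,0,0,0,0,0,0,0,0,0])

```text
clock: 21.48
ee_pos: [421.2, -343.4, 273.0]
ee_rot: [0.002, 0.905, 0.426, 0.0]
ft_force: [0.2, -0.2, -2.3]
finger_gap: 53.9
```

```bash
python3 - <<'E'
from h import *
st();nest(2,295,6)
E
```

```text
tcp [ 421.2 -343.4  273. ] yaw 50.43 F world [ 0.2 -0.2 -2.3] F tool [-0.   0.2  2.3] gap 53.9
tcp in pallet -266.2 -557.8
turn z total -57.1 deg (rows 8.0); then shift units x 12.89 y 7.05 z -0.55
```

apply_moves(commands=[0,0,-0.1,0,0,-7.14,0,0,0,-0.1,0,0,-7.14,0,0,0,-0.1,0,0,-7.14,0,0,0,-0.1,0,0,-7.14,0,0,0,-0.1,0,0,-7.14,0,0,0,0,0,0,-7.14,0,0,0,0,0,0,-7.14,0,0,0,0,0,0,-7.14,0,0.806,0.44,0,0,0,0,0,0.806,0.44,0,0,0,0,0,0.806,0.44,0,0,0,0,0,0.806,0.44,0,0,0,0,0])

```text
clock: 22.48
ee_pos: [448.9, -197.2, 289.7]
ee_rot: [-0.002, 0.591, 0.806, 0.0]
ft_force: [0.6, -0.2, -0.5]
finger_gap: 53.9
```

apply_moves(commands=[0.806,0.44,0,0,0,0,0,0.806,0.44,0,0,0,0,0,0.806,0.44,0,0,0,0,0,0.806,0.44,0,0,0,0,0,0.806,0.44,0,0,0,0,0,0.806,0.44,0,0,0,0,0,0.806,0.44,0,0,0,0,0,0.806,0.44,0,0,0,0,0,0.806,0.44,0,0,0,0,0,0.806,0.44,0,0,0,0,0,0.806,0.44,0,0,0,0,0,0.806,0.44,0,0,0,0,0])

```text
clock: 23.48
ee_pos: [533.6, 235.4, 289.5]
ee_rot: [-0.001, 0.591, 0.807, -0.001]
ft_force: [0.6, -0.1, -0.5]
finger_gap: 53.9
```

apply_moves(commands=[0,0,0.8,0,0,0,0,0,0,0.8,0,0,0,0,0,0,0.8,0,0,0,0,0,0,0.6,0,0,0,0,0,0,0,0,0,0,0,0,0,0,0,0,0,0])

```text
clock: 23.98
ee_pos: [533.4, 233.4, 170.1]
ee_rot: [-0.001, 0.591, 0.807, -0.002]
ft_force: [0.5, 0.6, -0.6]
finger_gap: 54.1
```

```bash
python3 - <<'E'
from h import *
st();nest(2,98,6)
E
```

```text
tcp [533.4 233.4 170.1] yaw 107.55 F world [ 0.5  0.6 -0.6] F tool [0.4 0.6 0.6] gap 54.1
tcp in pallet 14.4 -41.6
turn z total 0.0 deg (rows 0.0); then shift units x -0.01 y 0.04 z 1.80
```

apply_moves(commands=[-0.04,0.04,0.4,0,0,0,0,0,0,0.5,0,0,0,0,0,0,0.5,0,0,0,0,0,0,0.3,0,0,0,0,0,0,0.12,0,0,0,0,0,0,0,0,0,0,0,0,0,0,0,0,0,0,0,0,0,0,0,0,0,0,0,0,0,0,0,0])

```text
clock: 24.73
ee_pos: [536.5, 232.6, 100.0]
ee_rot: [0.001, 0.591, 0.807, 0.001]
ft_force: [-0.6, 0.1, -0.9]
finger_gap: 53.7
```

apply_moves(commands=[0,0,0.05,0,0,0,0,0,0,0,0,0,0,0,0,0,0,0,0,0,0])

```text
clock: 24.98
ee_pos: [536.0, 232.5, 96.9]
ee_rot: [0.0, 0.591, 0.807, 0.0]
ft_force: [-0.4, -0.0, -1.1]
finger_gap: 54.1
```

apply_moves(commands=[0,0,0.05,0,0,0,0,0,0,0.02,0,0,0,0,0,0,0,0,0,0,0,0,0,0,0,0,0,0])

```text
clock: 25.32
ee_pos: [536.1, 232.6, 96.3]
ee_rot: [0.0, 0.591, 0.807, 0.0]
ft_force: [-10.0, -3.4, 19.3]
finger_gap: 54.1
```

apply_moves(commands=[0,0.05,-0.03,0,0,0,0,0,0.05,0,0,0,0,0,0,0.04,0,0,0,0,0,0,0,0,0,0,0,0,0,0,0,0,0,0,0])

```text
clock: 25.73
ee_pos: [541.5, 234.3, 96.3]
ee_rot: [0.0, 0.591, 0.807, 0.0]
ft_force: [-5.3, -1.8, 11.0]
finger_gap: 54.2
```

apply_moves(commands=[0,0.03,0,0,0,0,0,0,0,0,0,0,0,0,0,0,0,0,0,0,0])

```text
clock: 25.98
ee_pos: [541.8, 234.4, 96.3]
ee_rot: [-0.001, 0.591, 0.807, -0.001]
ft_force: [-11.1, -4.3, 15.0]
finger_gap: 54.1
```

```bash
python3 - <<'E'
from h import *
st()
E
```

```text
tcp [541.8 234.4  96.3] yaw 107.57 F world [-11.1  -4.3  15. ] F tool [ -0.7 -11.9 -15. ] gap 54.1
tcp in pallet 22.8 -43.1
```

apply_moves(commands=[0,0.05,0,0,0,0,0,0,0,0,0,0,0,0,0,0,0,0,0,0,0])

```text
clock: 26.23
ee_pos: [542.9, 235.3, 96.3]
ee_rot: [-0.002, 0.591, 0.807, -0.002]
ft_force: [-17.6, -2.6, 18.7]
finger_gap: 53.9
```

apply_moves(commands=[0,-0.06,0,0,0,0,0,0,0,0,0,0,0,0,0,0,0,0,0,0,0.8,0,0,0,0,0,0,0.8,0,0,0,0,0,0,0.8,0,0,0,0,0,0,0.8,0,0,-0.4,0,0,0,0.8,0,0,-0.8,0,0,0,0.8,0,0,-0.9,0,0,0,0.8,0,0,-0.9,0,0,0,0.8,0,0,-0.9,0,0,0,0.8,0,0,-0.9,0,0,0,0.8])

```text
clock: 27.23
ee_pos: [541.8, 234.3, 289.0]
ee_rot: [-0.0, 0.591, 0.807, -0.0]
ft_force: [-0.2, 0.1, -0.3]
finger_gap: 70.4
```

```bash
python3 - <<'E'
from h import *
st();r=np.load('CD.npy');h=r[0];to(h[0]-12*np.cos(h[2]),h[1]-12*np.sin(h[2]),240,np.degrees(h[2])-90)
E
```

```text
tcp [541.8 234.3 289. ] yaw 107.55 F world [-0.2  0.1 -0.3] F tool [ 0.1 -0.1  0.3] gap 70.4
tcp in pallet 22.8 -43.2
turn z total 67.3 deg (rows 9.4); then shift units x -8.70 y 11.85 z 1.23
```

apply_moves(commands=[0,0,0,0,0,6.73,1,0,0,0,0,0,6.73,1,0,0,0,0,0,6.73,1,0,0,0,0,0,6.73,1,0,0,0,0,0,6.73,1,0,0,0,0,0,6.73,1,0,0,0,0,0,6.73,1,0,0,0,0,0,6.73,1,0,0,0,0,0,6.73,1,0,0,0,0,0,6.73,1,-0.544,0.741,0,0,0,0,1,-0.544,0.741,0,0,0,0,1])

```text
clock: 28.23
ee_pos: [546.9, 161.2, 286.9]
ee_rot: [-0.0, 0.939, 0.345, -0.0]
ft_force: [1.3, 0.7, 0.1]
finger_gap: 88.5
```

apply_moves(commands=[-0.544,0.741,0,0,0,0,1,-0.544,0.741,0,0,0,0,1,-0.544,0.741,0,0,0,0,1,-0.544,0.741,0,0,0,0,1,-0.544,0.741,0,0,0,0,1,-0.544,0.741,0,0,0,0,1,-0.544,0.741,0,0,0,0,1,-0.544,0.741,0,0,0,0,1,-0.544,0.741,0,0,0,0,1,-0.544,0.741,0,0,0,0,1,-0.544,0.741,0,0,0,0,1,-0.544,0.741,0,0,0,0,1])

```text
clock: 29.23
ee_pos: [577.5, -281.0, 287.1]
ee_rot: [-0.0, 0.939, 0.344, -0.0]
ft_force: [0.4, -0.1, 0.8]
finger_gap: 88.3
```

apply_moves(commands=[-0.544,0.741,0.4,0,0,0,1,-0.544,0.741,0.3,0,0,0,1,0,0,0.5,0,0,0,1,0,0,0,0,0,0,1,0,0,0,0,0,0,1,0,0,0,0,0,0,1])

```text
clock: 29.73
ee_pos: [583.3, -351.7, 240.6]
ee_rot: [0.001, 0.939, 0.345, 0.0]
ft_force: [-0.1, 0.8, 0.4]
finger_gap: 87.9
```

```bash
python3 - <<'E'
from h import *
r=np.load('CD.npy')
h=look('w6',[r[0]],win=75)[0];to(h[0]-12*np.cos(h[2]),h[1]-12*np.sin(h[2]),72,np.degrees(h[2])-90)
E
```

```text
clock 29.7333 tcp [ 583.3 -351.7  240.6] yaw 40.32 F [-0.1  0.8  0.4] gap 87.9
heel [ 576.7 -343.4] yaw 129.3 1-IoU 0.077
turn z total 1.0 deg (rows 0.1); then shift units x 0.00 y 0.04 z 4.23
```

apply_moves(commands=[0,0.04,0.4,0,0,0.6,1,0,0,0.8,0,0,0,1,0,0,0.8,0,0,0,1,0,0,0.8,0,0,0,1,0,0,0.7,0,0,0,1,0,0,0.5,0,0,0,1,0,0,0.2,0,0,0,1,0,0,0,0,0,0,1,0,0,0,0,0,0,0,0,0,0,0,0,0,0,0,0,0,0,0,0,0,0,0,0,0,0,0,0])

```text
clock: 30.78
ee_pos: [584.2, -353.9, 72.7]
ee_rot: [0.001, 0.941, 0.339, 0.001]
ft_force: [-0.9, -0.1, -0.2]
finger_gap: 63.5
```

apply_moves(commands=[0,0,0,0,0,0,0,0,0,0,0,0,0,0,0,0,0,0,0,0,0,0,0,-0.5,0,0,0,0,0,0,-0.9,0,0,0,0,0,0,-0.9,0,0,0,0,0,0,-0.9,0,0,0,0,0,0,-0.9,0,0,0,0,0,0,-0.9,0,0,0,0,0,0,-0.4,0,0,0,0,0,0,0,0,0,0,0,0,0,0,0,0,0,0])

```text
clock: 31.78
ee_pos: [583.8, -353.7, 286.5]
ee_rot: [-0.0, 0.941, 0.339, -0.0]
ft_force: [0.8, 0.1, -2.5]
finger_gap: 53.7
```

```bash
python3 - <<'E'
from h import *
st();nest(1,290,6,flip=1)
E
```

```text
tcp [ 583.8 -353.7  286.5] yaw 39.65 F world [ 0.8  0.1 -2.5] F tool [0.7 0.5 2.5] gap 53.7
tcp in pallet -114.3 -616.5
turn z total 112.1 deg (rows 15.7); then shift units x -12.26 y -3.26 z -0.09
```

apply_moves(commands=[0,0,0,0,0,7.0,0,0,0,0,0,0,7.0,0,0,0,0,0,0,7.0,0,0,0,0,0,0,7.0,0,0,0,0,0,0,7.0,0,0,0,0,0,0,7.0,0,0,0,0,0,0,7.0,0,0,0,0,0,0,7.0,0,0,0,0,0,0,7.0,0,0,0,0,0,0,7.0,0,0,0,0,0,0,7.0,0,0,0,0,0,0,7.0,0])

```text
clock: 32.78
ee_pos: [583.5, -353.5, 283.9]
ee_rot: [-0.001, 0.925, -0.38, -0.002]
ft_force: [-0.2, -0.4, -1.9]
finger_gap: 53.4
```

apply_moves(commands=[0,0,0,0,0,7.0,0,0,0,0,0,0,7.0,0,0,0,0,0,0,7.0,0,0,0,0,0,0,7.0,0,-0.876,-0.233,0,0,0,0,0,-0.876,-0.233,0,0,0,0,0,-0.876,-0.233,0,0,0,0,0,-0.876,-0.233,0,0,0,0,0,-0.876,-0.233,0,0,0,0,0,-0.876,-0.233,0,0,0,0,0,-0.876,-0.233,0,0,0,0,0,-0.876,-0.233,0,0,0,0,0])

```text
clock: 33.78
ee_pos: [568.9, -62.1, 284.5]
ee_rot: [0.001, 0.807, -0.59, -0.002]
ft_force: [0.7, -0.2, -1.5]
finger_gap: 53.6
```

apply_moves(commands=[-0.876,-0.233,0,0,0,0,0,-0.876,-0.233,0,0,0,0,0,-0.876,-0.233,0,0,0,0,0,-0.876,-0.233,0,0,0,0,0,-0.876,-0.233,0,0,0,0,0,-0.876,-0.233,0,0,0,0,0,0,0,0.8,0,0,0,0,0,0,0.8,0,0,0,0,0,0,0.8,0,0,0,0,0,0,0.4,0,0,0,0,0,0,0,0,0,0,0,0,0,0,0,0,0,0])

```text
clock: 34.78
ee_pos: [558.7, 153.2, 173.6]
ee_rot: [0.001, 0.807, -0.59, -0.002]
ft_force: [-0.6, 0.5, -0.5]
finger_gap: 53.9
```

```bash
python3 - <<'E'
from h import *
st();nest(1,98,6,flip=1)
E
```

```text
tcp [558.7 153.2 173.6] yaw -72.35 F world [-0.6  0.5 -0.5] F tool [-0.6  0.4  0.5] gap 53.9
tcp in pallet 14.5 -125.6
turn z total 0.1 deg (rows 0.0); then shift units x 0.01 y -0.04 z 1.89
```

apply_moves(commands=[0.04,-0.04,0.4,0,0,0,0,0,0,0.5,0,0,0,0,0,0,0.5,0,0,0,0,0,0,0.35,0,0,0,0,0,0,0.18,0,0,0,0,0,0,0,0,0,0,0,0,0,0,0,0,0,0,0,0,0,0,0,0,0,0,0,0,0,0,0,0])

```text
clock: 35.53
ee_pos: [561.5, 152.3, 102.1]
ee_rot: [0.0, 0.807, -0.59, 0.001]
ft_force: [-16.3, -1.6, 28.4]
finger_gap: 53.7
```

apply_moves(commands=[0,0,0.04,0,0,0,0,0,0,0,0,0,0,0,0,0,0,0,0,0,0])

```text
clock: 35.78
ee_pos: [561.6, 152.3, 102.0]
ee_rot: [0.0, 0.807, -0.59, 0.001]
ft_force: [-23.2, -1.9, 40.9]
finger_gap: 54.2
```

apply_moves(commands=[0,0,-0.12,0,0,0,0,0,0,0,0,0,0,0,0,0,0,0,0,0,0])

```text
clock: 36.03
ee_pos: [562.0, 152.3, 102.3]
ee_rot: [-0.001, 0.807, -0.59, 0.001]
ft_force: [-1.7, 1.6, 11.8]
finger_gap: 53.6
```

```bash
python3 - <<'E'
from h import *
st()
a=viewer.capture('scene');crop(a,150,160,350,260,4,'pics/s1.png')
E
```

```text
tcp [562.  152.3 102.3] yaw -72.34 F world [-1.7  1.6 11.8] F tool [ -2.    1.1 -11.8] gap 53.6
tcp in pallet 17.3 -127.5
```

View pics/s1.png

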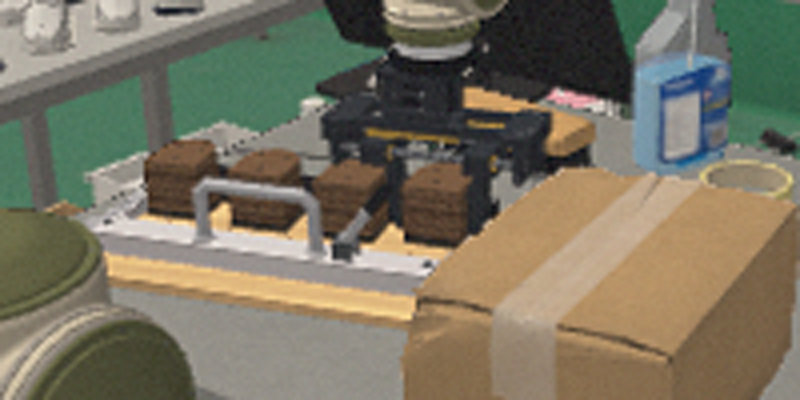

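apply_moves(commands=[0,-0.05,0,0,0,0,0,0,-0.05,0,0,0,0,0,0,-0.04,0,0,0,0,0,0,0,0,0,0,0,0,0,0,0,0,0,0,0])

```text
clock: 36.5
ee_pos: [563.7, 153.0, 102.2]
ee_rot: [0.005, 0.807, -0.59, -0.004]
ft_force: [-29.4, -9.2, 28.9]
finger_gap: 54.0
```

```bash
python3 - <<'E'
from h import *
st()
E
```

```text
tcp [563.7 153.  102.2] yaw -72.33 F world [-29.4  -9.2  28.9] F tool [ -0.1  31.2 -28.6] gap 54.0
tcp in pallet 19.2 -127.3
```

apply_moves(commands=[0,0.06,-0.04,0,0,0,0,0,0,0,0,0,0,0,0,0,0,0,0,0,0.8,0,0,0,0,0,0,0.8,0,0,0,0,0,0,0.8,0,0,0,0,0,0,0.8,0,0,-0.4,0,0,0,0.8,0,0,-0.8,0,0,0,0.8,0,0,-0.9,0,0,0,0.8,0,0,-0.9,0,0,0,0.8,0,0,-0.9,0,0,0,0.8,0,0,-0.9,0,0,0,0.8])

```text
clock: 37.5
ee_pos: [564.3, 153.2, 296.8]
ee_rot: [-0.0, 0.807, -0.59, 0.0]
ft_force: [0.9, -0.1, -0.6]
finger_gap: 70.5
```

```bash
python3 - <<'E'
from h import *
st();to(*pal2w(P,-60,0),330,np.degrees(P[2])+90)
E
```

```text
tcp [564.3 153.2 296.8] yaw -72.35 F world [ 0.9 -0.1 -0.6] F tool [ 0.3 -0.8  0.6] gap 70.5
tcp in pallet 19.8 -127.3
turn z total -179.9 deg (rows 25.1); then shift units x 3.18 y -1.99 z -0.83
```

apply_moves(commands=[-0.8,-0.1,-0.2,0,0,0,1,-0.8,-0.1,-0.2,0,0,0,1,-0.8,-0.1,-0.2,0,0,0,1,-0.8,-0.1,-0.2,0,0,0,1,0,0,0,0,0,0,1,0,0,0,0,0,0,1,0,0,0,0,0,0,1])

```text
clock: 38.08
ee_pos: [541.1, 279.6, 326.4]
ee_rot: [0.0, 0.807, -0.59, -0.0]
ft_force: [0.4, -1.1, -0.6]
finger_gap: 87.9
```

```bash
cat >> h.py <<'E'
def overlay(name,hs,z0=24):
    p=viewer.camera_params('wrist');im=viewer.capture('wrist');np.savez('last.npz',im=im,**p);out=cv2.resize(im,(800,600),interpolation=cv2.INTER_CUBIC);k=800/560
    for h in hs:
        cv2.polylines(out,[np.round([w2p(p,(*q,z0+55))*k for q in Dshape(*h)]).astype(np.int32)],True,(0,255,0),1)
    for y in(-1,1):
        a=[np.round(w2p(p,(*pal2w(P,-4,y*v),38))*k).astype(int) for v in(158,174)];cv2.line(out,tuple(a[0]),tuple(a[1]),(0,0,255),1)
    cv2.imwrite(f'pics/{name}.png',out)
E
python3 - <<'E'
from h import *
st();overlay('w7',[(*pal2w(P,34,y),P[2]) for y in(-126,-42,42,126)])
E
```

```text
tcp [541.1 279.6 326.4] yaw -72.35 F world [ 0.4 -1.1 -0.6] F tool [ 1.2 -0.   0.6] gap 87.9
tcp in pallet 35.7 0.2
```

View pics/w7.png

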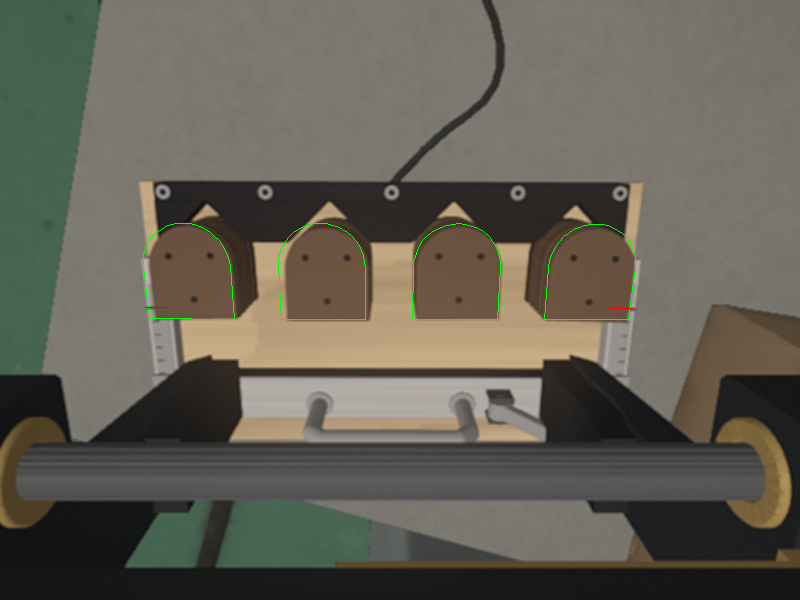

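```bash
sed -i 's/(hsv\[...,2\]>25))/(hsv[...,2]>25)\&(hsv[...,2]<VMAX))/; s/^PAL=None/VMAX=256/' h.py
python3 - <<'E'
import h
from h import *
d=np.load('last.npz');im=d['im'];p={k:d[k] for k in('fx','fy','cx','cy','view')}
crop(im,85,120,465,240,2,'pics/x.png')
c,q=np.cos(P[2]),np.sin(P[2])
def inp(w):d=np.array(w[:2])-P[:2];return round(c*d[0]+q*d[1],1),round(-q*d[0]+c*d[1],1)
for u in(208,330,454,576):print('apex',inp(p2w(p,(u*.7,203*.7),44)))
for u,v in((163,192),(265,192),(391,192),(517,192),(620,193)):print('screw',inp(p2w(p,(u*.7,v*.7),44)))
hsv=cv2.cvtColor(im,cv2.COLOR_BGR2HSV)
print('wood',hsv[240,270],'heel',hsv[195,320],hsv[195,130])
h.VMAX=135
for y in(-126,-42,42,126):
    r,e=fit(im,p,(*pal2w(P,34,y),P[2]),24,win=60);print(y,e.round(3),inp(r),np.degrees(r[2]-P[2]).round(1))
E
```

```text
apex (np.float64(69.8), np.float64(120.9))
apex (np.float64(69.9), np.float64(39.4))
apex (np.float64(70.1), np.float64(-43.3))
apex (np.float64(70.3), np.float64(-124.8))
screw (np.float64(76.9), np.float64(150.1))
screw (np.float64(77.1), np.float64(82.4))
screw (np.float64(77.2), np.float64(-1.3))
screw (np.float64(77.4), np.float64(-84.9))
screw (np.float64(76.9), np.float64(-153.4))
wood [ 17  85 187] heel [ 13 102 108] [ 14 101 106]
-126 0.053 (np.float64(32.6), np.float64(-125.1)) -0.8
-42 0.048 (np.float64(33.6), np.float64(-42.5)) 1.4
42 0.059 (np.float64(32.3), np.float64(38.3)) -0.8
126 0.061 (np.float64(33.8), np.float64(122.0)) -0.0
```

apply_moves(commands=[0,0,0,0,0,-6.92,1,0,0,0,0,0,-6.92,1,0,0,0,0,0,-6.92,1,0,0,0,0,0,-6.92,1,0,0,0,0,0,-6.92,1,0,0,0,0,0,-6.92,1,0,0,0,0,0,-6.92,1,0,0,0,0,0,-6.92,1,0,0,0,0,0,-6.92,1,0,0,0,0,0,-6.92,1,0,0,0,0,0,-6.92,1,0,0,0,0,0,-6.92,1])

```text
clock: 39.13
ee_pos: [541.4, 278.8, 326.5]
ee_rot: [0.0, 0.995, 0.095, -0.0]
ft_force: [0.3, -0.2, 0.1]
finger_gap: 88.0
```

apply_moves(commands=[0,0,0,0,0,-6.86,1,-0.475,-0.75,0.4,0,0,0,1,-0.475,-0.75,0.4,0,0,0,1,-0.475,-0.75,0.4,0,0,0,1,-0.475,-0.75,0.4,0,0,0,1,0,0,0.3,0,0,0,1,0,0,0,0,0,0,1,0,0,0,0,0,0,1,0,0,0,0,0,0,1])

```text
clock: 39.88
ee_pos: [433.5, 370.7, 251.6]
ee_rot: [-0.0, 0.988, 0.152, 0.001]
ft_force: [-0.7, -0.4, 0.7]
finger_gap: 88.5
```

```bash
python3 - <<'E'
from h import *
st();p=viewer.camera_params('wrist');im=viewer.capture('wrist');np.savez('bar0.npz',im=im,**p)
a=[w2p(p,(*pal2w(P,x,166),38)) for x in(-75,0)];print(a)
x0=int(min(q[0] for q in a))-35;y0=int(np.mean([q[1] for q in a]))-45;x0=max(x0,0);y0=max(y0,0);print(x0,y0)
crop(im,x0,y0,min(560,x0+200),y0+110,4,'pics/b0.png')
E
```

```text
tcp [433.5 370.7 251.6] yaw 17.44 F world [-0.7 -0.4  0.7] F tool [-0.7  0.2 -0.7] gap 88.5
tcp in pallet -39.4 119.4
[array([226.33021836, 133.02520065]), array([323.94131738, 132.86371743])]
191 87
```

View pics/b0.png

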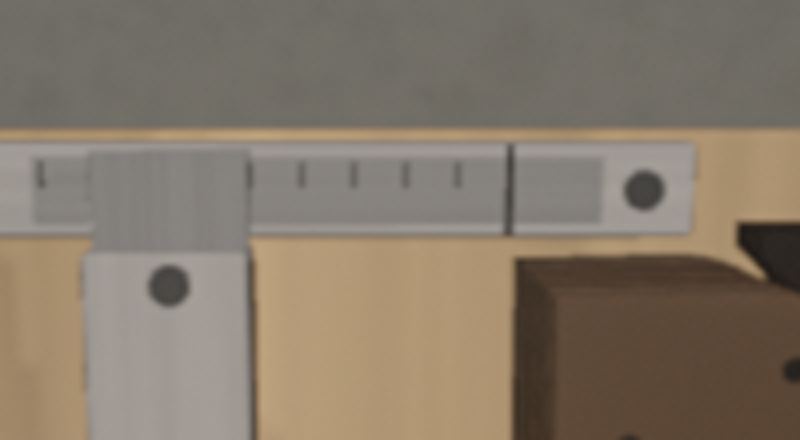

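apply_moves(commands=[-0.29,0.75,0,0,0,0,1,-0.29,0.75,0,0,0,0,1,-0.29,0.75,0,0,0,0,1,0,0.735,0,0,0,0,1,0,0,0.8,0,0,0,1,0,0,0.8,0,0,0,1,0,0,0.7,0,0,0,1,0,0,0.4,0,0,0,1,0,0,0,0,0,0,1,0,0,0,0,0,0,1])

```text
clock: 40.77
ee_pos: [435.8, 246.8, 143.4]
ee_rot: [-0.0, 0.988, 0.152, 0.0]
ft_force: [0.5, 0.1, 0.7]
finger_gap: 88.0
```

```bash
python3 - <<'E'
from h import *
st()
E
```

```text
tcp [435.8 246.8 143.4] yaw 17.49 F world [0.5 0.1 0.7] F tool [ 0.5  0.  -0.7] gap 88.0
tcp in pallet -74.5 0.6
```

Close on the handle.

apply_moves(commands=[0,0,0,0,0,0,0,0,0,0,0,0,0,0,0,0,0,0,0,0,0,0,0,0,0,0,0,0,0,0,0,0,0,0,0,0,0,0,0,0,0,0,0,0,0,0,0,0,0,0,0,0,0,0,0,0,0,0,0,0,0,0,0,0,0,0,0,0,0,0], grip_force=30)

```text
clock: 41.6
ee_pos: [435.1, 247.3, 142.8]
ee_rot: [0.0, 0.988, 0.153, -0.0]
ft_force: [0.3, 0.7, -0.4]
finger_gap: 23.6
```

```bash
python3 - <<'E'
from h import *
st()
E
```

```text
tcp [435.1 247.3 142.8] yaw 17.55 F world [ 0.3  0.7 -0.4] F tool [ 0.5 -0.6  0.4] gap 23.6
tcp in pallet -75.1 1.3
```

apply_moves(commands=[0,0,0,0,0,0,0,0,0,0,0,0,0,0,0,0,0,0,0,0,0,0,0,0,0,0,0,0,0,0,0,0,0,0,0])

```text
clock: 42.02
ee_pos: [435.3, 247.3, 142.9]
ee_rot: [-0.0, 0.988, 0.153, 0.0]
ft_force: [1.8, 0.7, -0.4]
finger_gap: 10.3
```

```bash
python3 - <<'E'
from h import *
st()
E
```

```text
tcp [435.3 247.3 142.9] yaw 17.55 F world [ 1.8  0.7 -0.4] F tool [ 1.9 -0.2  0.4] gap 10.3
tcp in pallet -74.9 1.3
```

apply_moves(commands=[0.1,0,0,0,0,0,0,0.2,0,0,0,0,0,0,0.2,0,0,0,0,0,0,0.2,0,0,0,0,0,0,0.2,0,0,0,0,0,0,0.1,0,0,0,0,0,0,0.1,0,0,0,0,0,0,0,0,0,0,0,0,0,0,0,0,0,0,0,0,0,0,0,0,0,0,0])

```text
clock: 42.85
ee_pos: [476.9, 260.4, 142.9]
ee_rot: [0.0, 0.988, 0.153, -0.0]
ft_force: [-2.3, -1.5, 3.7]
finger_gap: 10.2
```

```bash
python3 - <<'E'
from h import *
st()
E
```

```text
tcp [476.9 260.4 142.9] yaw 17.56 F world [-2.3 -1.5  3.7] F tool [-2.6  0.8 -3.7] gap 10.2
tcp in pallet -31.3 1.2
```

apply_moves(commands=[0.05,0,0,0,0,0,0,0.05,0,0,0,0,0,0,0,0,0,0,0,0,0,0,0,0,0,0,0,0,0,0,0,0,0,0,0])

```text
clock: 43.27
ee_pos: [480.5, 261.6, 142.9]
ee_rot: [0.0, 0.988, 0.153, -0.001]
ft_force: [-3.5, -1.5, 5.0]
finger_gap: 10.5
```

```bash
python3 - <<'E'
from h import *
st()
E
```

```text
tcp [480.5 261.6 142.9] yaw 17.56 F world [-3.5 -1.5  5. ] F tool [-3.8  0.4 -5. ] gap 10.5
tcp in pallet -27.5 1.3
```

apply_moves(commands=[0.05,0,0,0,0,0,0,0,0,0,0,0,0,0,0,0,0,0,0,0,0,0,0,0,0,0,0,0])

```text
clock: 43.6
ee_pos: [482.3, 262.1, 142.9]
ee_rot: [0.0, 0.988, 0.153, -0.001]
ft_force: [-4.6, -2.6, 4.2]
finger_gap: 10.3
```

```bash
python3 - <<'E'
from h import *
st()
E
```

```text
tcp [482.3 262.1 142.9] yaw 17.56 F world [-4.6 -2.6  4.2] F tool [-5.2  1.1 -4.2] gap 10.3
tcp in pallet -25.6 1.2
```

apply_moves(commands=[0,0,0,0,0,0,0.3,0,0,0,0,0,0,0.3,0,0,0,0,0,0,0.3,0,0,0,0,0,0,0.3,0,0,-0.5,0,0,0,0.3,0,0,-0.8,0,0,0,0.3,0,0,-0.8,0,0,0,0.3,0,-0.75,-0.6,0,0,0,0.3,0,-0.75,0,0,0,0,0.3,0,-0.75,0,0,0,0,0.3,0,-0.75,0,0,0,0,0.3,0,0,0,0,0,0,0.3])

```text
clock: 44.6
ee_pos: [444.7, 380.5, 250.8]
ee_rot: [-0.001, 0.988, 0.155, 0.0]
ft_force: [-1.0, 1.0, 0.3]
finger_gap: 26.5
```

apply_moves(commands=[0,0,0,0,0,0,0,0,0,0,0,0,0,0])

```text
clock: 44.77
ee_pos: [446.7, 376.4, 250.6]
ee_rot: [0.0, 0.988, 0.153, -0.0]
ft_force: [0.5, -0.8, -0.0]
finger_gap: 15.3
```

```bash
python3 - <<'E'
from h import *
st();p=viewer.camera_params('wrist');im=viewer.capture('wrist');np.savez('bar1.npz',im=im,**p)
a=[w2p(p,(*pal2w(P,x,166),38)) for x in(-75,0)];print(a)
x0=int(min(q[0] for q in a))-35;y0=int(np.mean([q[1] for q in a]))-45;x0=max(x0,0);y0=max(y0,0);print(x0,y0)
crop(im,x0,y0,min(560,x0+200),y0+110,4,'pics/b1.png')
E
```

```text
tcp [446.7 376.4 250.6] yaw 17.55 F world [ 0.5 -0.8 -0. ] F tool [0.3 0.9 0. ] gap 15.3
tcp in pallet -25.1 120.9
[array([208.09540551, 134.88217714]), array([305.90962416, 134.93001068])]
173 89
```

View pics/b1.png

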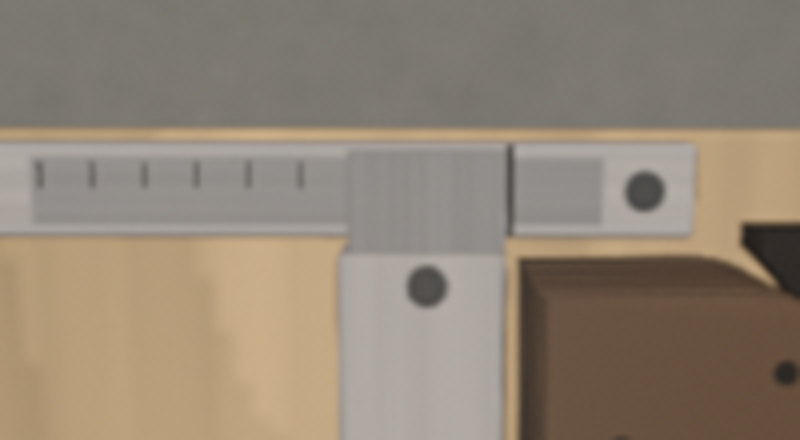

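```bash
python3 - <<'E'
from h import *
d=np.load('w1.npz');p={k:d[k] for k in('fx','fy','cx','cy','view')}
c,q=np.cos(P[2]),np.sin(P[2])
def inp(w):d=np.array(w[:2])-P[:2];return (c*d[0]+q*d[1]).round(1),(-q*d[0]+c*d[1]).round(1)
print('bar screws',[inp(p2w(p,(u*.7,v*.7),47.5)) for u,v in((158,246),(634,235))])
print('pivot',inp(p2w(p,(268*.7,242*.7),53)))
for z in(60,70,80,90,100):print(z,'tip',inp(p2w(p,(187*.7,257*.7),z)))
st()
E
```

```text
bar screws [(np.float64(-69.9), np.float64(-150.2)), (np.float64(-69.5), np.float64(148.7))]
pivot (np.float64(-71.6), np.float64(-79.5))
60 tip (np.float64(-64.7), np.float64(-128.0))
70 tip (np.float64(-66.4), np.float64(-124.1))
80 tip (np.float64(-68.2), np.float64(-120.3))
90 tip (np.float64(-70.0), np.float64(-116.4))
100 tip (np.float64(-71.8), np.float64(-112.5))
tcp [447.  376.  250.7] yaw 17.51 F world [ 0.6 -0.3  0.7] F tool [ 0.5  0.4 -0.7] gap 11.3
tcp in pallet -25.0 120.5
```

apply_moves(commands=[-0.075,0.83,0,0,0,0,0,0,0.83,0,0,0,0,0,0,0.83,0,0,0,0,0,0,0.83,0,0,0,0,0,0,0.83,0,0,0,0,0,0,0.83,0,0,0,0,0,0,0.83,0,0,0,0,0,0,0,0.7,0,0,0,0,0,0,0.7,0,0,0,0,0,0,0.5,0,0,0,0,0,0,0,0,0,0,0,0,0,0,0,0,0,0])

```text
clock: 45.82
ee_pos: [516.2, 151.7, 176.8]
ee_rot: [0.001, 0.988, 0.151, 0.003]
ft_force: [3.9, -5.5, 9.1]
finger_gap: 0.6
```

```bash
python3 - <<'E'
from h import *
st()
p=viewer.camera_params('scene');im=viewer.capture('scene');crop(im,150,150,350,260,4,'pics/s2.png')
E
```

```text
tcp [516.2 151.7 176.8] yaw 17.4 F world [ 3.9 -5.5  9.1] F tool [ 2.2  6.5 -9.1] gap 0.6
tcp in pallet -26.5 -114.3
```

View pics/s2.png

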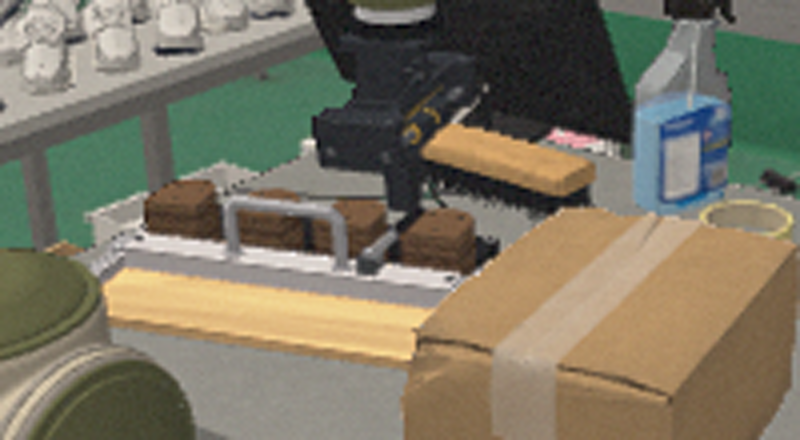

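apply_moves(commands=[0,0,-0.4,0,0,0,0,0,0,-0.2,0,0,0,0,0,-0.35,0,0,0,0,0,0,0,0,0,0,0,0,0,0,0,0,0,0,0])

```text
clock: 46.28
ee_pos: [509.5, 167.3, 198.8]
ee_rot: [0.0, 0.988, 0.153, -0.0]
ft_force: [-0.5, -0.4, 0.0]
finger_gap: 0.1
```

```bash
python3 - <<'E'
from h import *
st()
E
```

```text
tcp [509.5 167.3 198.8] yaw 17.57 F world [-0.5 -0.4  0. ] F tool [-0.6  0.3 -0. ] gap 0.1
tcp in pallet -28.2 -97.4
```

apply_moves(commands=[0,0,0.4,0,0,0,0,0,0,0.3,0,0,0,0,0,0,0.1,0,0,0,0,0,0,0.1,0,0,0,0,0,0,0.1,0,0,0,0,0,0,0,0,0,0,0])

```text
clock: 46.78
ee_pos: [509.9, 167.5, 158.9]
ee_rot: [-0.0, 0.988, 0.152, 0.0]
ft_force: [-1.2, 0.4, 0.8]
finger_gap: 0.3
```

```bash
python3 - <<'E'
from h import *
st()
E
```

```text
tcp [509.9 167.5 158.9] yaw 17.54 F world [-1.2  0.4  0.8] F tool [-1.  -0.7 -0.8] gap 0.3
tcp in pallet -27.8 -97.3
```

apply_moves(commands=[0,0.05,0.12,0,0,0,0,0,0.05,0.12,0,0,0,0,0,0.05,0.12,0,0,0,0,0,0.05,0.12,0,0,0,0,0,0,0,0,0,0,0])

```text
clock: 47.2
ee_pos: [512.4, 159.5, 139.3]
ee_rot: [0.0, 0.988, 0.152, 0.0]
ft_force: [0.0, 0.5, 0.9]
finger_gap: 0.8
```

```bash
python3 - <<'E'
from h import *
st()
E
```

```text
tcp [512.4 159.5 139.3] yaw 17.53 F world [0.  0.5 0.9] F tool [ 0.2 -0.5 -0.9] gap 0.8
tcp in pallet -27.9 -105.7
```

```bash
python3 - <<'E'
from h import *
im=viewer.capture('scene');A=cv2.resize(im[180:240,205:280],(600,480),interpolation=cv2.INTER_CUBIC)
cv2.imwrite('pics/s3.png',A)
E
```

```text
(no output)
```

View pics/s3.png

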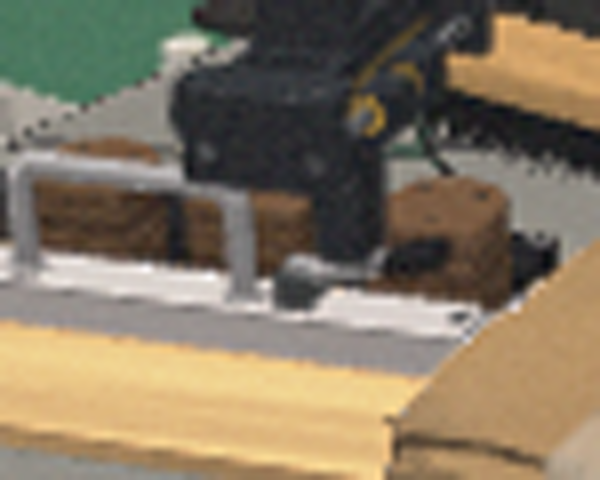

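apply_moves(commands=[0,0.08,0.08,0,0,0,0,0,0.08,0.08,0,0,0,0,0,0.08,0.08,0,0,0,0,0,0,0.08,0,0,0,0,0,0,0,0,0,0,0,0,0,0,0,0,0,0])

```text
clock: 47.75
ee_pos: [515.7, 150.6, 128.5]
ee_rot: [0.0, 0.988, 0.153, 0.001]
ft_force: [-5.0, -0.7, 18.1]
finger_gap: 0.5
```

```bash
python3 - <<'E'
from h import *
st()
E
```

```text
tcp [515.7 150.6 128.5] yaw 17.55 F world [-5.  -0.7 18.1] F tool [ -4.9  -0.8 -18.1] gap 0.5
tcp in pallet -27.4 -115.2
```

apply_moves(commands=[-0.05,0,0,0,0,0,0,0,0,0.05,0,0,0,0,0,0,0.04,0,0,0,0,0,0,0,0,0,0,0])

```text
clock: 48.08
ee_pos: [515.3, 150.4, 127.8]
ee_rot: [0.0, 0.988, 0.153, 0.004]
ft_force: [-6.9, 1.9, 41.2]
finger_gap: 0.3
```

```bash
python3 - <<'E'
from h import *
st()
E
```

```text
tcp [515.3 150.4 127.8] yaw 17.57 F world [-6.9  1.9 41.2] F tool [ -5.7  -3.8 -41.3] gap 0.3
tcp in pallet -27.8 -115.3
```

apply_moves(commands=[0,0,-0.3,0,0,0,0,0,0,-0.7,0,0,0,0,0,0,-0.8,0,0,0,0,0,0,-0.8,0,0,0,0,0,0,-0.8,0,0,0,0,0,0.6,-0.6,0,0,0,0,0,0.6,0,0,0,0,0,0,0.5,0,0,0,0,0,0,0,0,0,0,0,0,0,0,0,0,0,0,0])

```text
clock: 48.92
ee_pos: [533.5, 84.6, 282.6]
ee_rot: [-0.0, 0.988, 0.152, -0.001]
ft_force: [-0.3, 1.3, -0.4]
finger_gap: 0.4
```

```bash
python3 - <<'E'
from h import *
st();p=viewer.camera_params('wrist');im=viewer.capture('wrist');np.savez('bar2.npz',im=im,**p)
a=[w2p(p,(*pal2w(P,*q),38)).round() for q in((-4,-166),(-20,-100),(0,100))];print(a)
cv2.imwrite('pics/b2.png',cv2.resize(im[:280,130:480],(750,600),interpolation=cv2.INTER_CUBIC))
E
```

```text
tcp [533.5  84.6 282.6] yaw 17.45 F world [-0.3  1.3 -0.4] F tool [ 0.1 -1.3  0.4] gap 0.4
tcp in pallet -30.2 -183.4
[array([304., 165.]), array([286.,  85.]), array([ 317., -222.])]
```

View pics/b2.png

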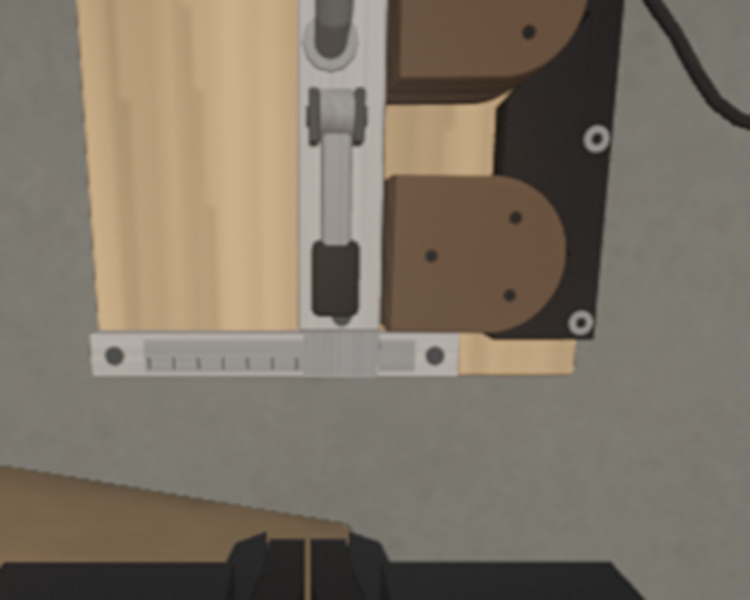

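```bash
python3 - <<'E'
from h import *
d=np.load('bar2.npz');im=d['im'].astype(float).mean(2)
# crop px ->full: u/750*350+130 , v*280/600
r0=int(360*280/600);print('row',r0)
for r in (159,162,165,168,170,172):print(r,im[r,190:350].astype(int).tolist())
E
```

```text
row 168
159 [174, 174, 174, 174, 174, 174, 167, 157, 151, 151, 151, 152, 151, 152, 151, 152, 152, 152, 152, 151, 152, 152, 152, 152, 152, 152, 153, 152, 153, 152, 152, 153, 152, 152, 152, 152, 152, 152, 152, 152, 152, 152, 152, 152, 152, 152, 152, 152, 152, 152, 152, 151, 152, 153, 151, 152, 152, 152, 152, 152, 152, 151, 152, 152, 151, 152, 152, 152, 151, 152, 152, 152, 151, 151, 151, 151, 151, 151, 151, 151, 151, 148, 145, 145, 146, 145, 144, 143, 145, 145, 145, 142, 144, 143, 143, 144, 146, 146, 144, 146, 147, 147, 148, 147, 145, 143, 144, 143, 143, 145, 145, 146, 146, 146, 143, 143, 140, 142, 150, 151, 151, 150, 151, 151, 150, 151, 151, 151, 151, 151, 151, 150, 151, 158, 167, 171, 172, 172, 172, 172, 173, 173, 173, 173, 173, 173, 172, 172, 172, 171, 172, 172, 171, 167, 162, 163, 163, 162, 160, 158]
162 [169, 169, 169, 168, 169, 168, 164, 154, 145, 144, 145, 145, 145, 145, 146, 145, 145, 145, 145, 145, 145, 145, 146, 145, 145, 145, 145, 146, 146, 146, 146, 145, 145, 145, 146, 146, 146, 146, 145, 146, 146, 146, 146, 146, 146, 146, 145, 146, 146, 146, 147, 146, 146, 147, 146, 146, 14
[... 3021 characters left out ...]
 138, 134, 144, 147, 147, 147, 147, 147, 147, 147, 147, 144, 138, 138, 146, 148, 147, 147, 147, 147, 146, 147, 146, 137, 134, 144, 147, 147, 147, 147, 146, 146, 146, 146, 144, 138, 140, 145, 146, 147, 146, 146, 146, 146, 146, 145, 137, 135, 144, 146, 147, 146, 147, 146, 146, 147, 145, 137, 130, 139, 145, 144, 143, 145, 145, 144, 143, 142, 143, 144, 143, 142, 143, 143, 143, 144, 146, 144, 144, 146, 146, 146, 147, 147, 144, 143, 143, 143, 142, 144, 144, 146, 145, 144, 144, 152, 154, 147, 144, 144, 145, 145, 145, 145, 144, 145, 145, 144, 145, 145, 145, 145, 147, 157, 170, 171, 171, 171, 171, 171, 172, 173, 172, 172, 172, 173, 172, 172, 172, 172, 172, 172, 168, 156, 151, 161, 163, 161, 160, 158]
```

apply_moves(commands=[0.11,-0.91,0,0,0,0,0.35,0.11,-0.91,0,0,0,0,0.35,0,-0.91,0,0,0,0,0.35,0,-0.91,0,0,0,0,0.35,0,-0.91,0,0,0,0,0.35,0,0,0.7,0,0,0,0.35,0,0,0.7,0,0,0,0.35,0,0,0.4,0,0,0,0.35,0,0,0,0,0,0,0.35,0,0,0,0,0,0,0.35])

```text
clock: 49.8
ee_pos: [486.5, 262.2, 211.1]
ee_rot: [0.0, 0.988, 0.153, -0.001]
ft_force: [-0.4, 0.5, 0.8]
finger_gap: 31.0
```

```bash
python3 - <<'E'
from h import *
st()
E
```

```text
tcp [486.5 262.2 211.1] yaw 17.61 F world [-0.4  0.5  0.8] F tool [-0.2 -0.6 -0.8] gap 31.0
tcp in pallet -21.6 0.0
```

apply_moves(commands=[0,0.03,0.5,0,0,0,0.35,0,0,0.5,0,0,0,0.35,0,0,0.4,0,0,0,0.35,0,0,0.17,0,0,0,0.35,0,0,0,0,0,0,0.35,0,0,0,0,0,0,0.35])

```text
clock: 50.3
ee_pos: [487.9, 260.7, 149.7]
ee_rot: [-0.0, 0.988, 0.153, 0.001]
ft_force: [0.4, 0.9, -0.4]
finger_gap: 30.7
```

apply_moves(commands=[0,0,0,0,0,0,0,0,0,0,0,0,0,0,0,0,0,0,0,0,0,0,0,0,0,0,0,0,0,0,0,0,0,0,0,0,0,0,0,0,0,0,0,0,0,0,0,0,0], grip_force=30)

```text
clock: 50.88
ee_pos: [486.8, 260.3, 149.2]
ee_rot: [0.0, 0.988, 0.153, -0.001]
ft_force: [-6.3, -3.1, 6.9]
finger_gap: 11.1
```

```bash
python3 - <<'E'
from h import *
st()
E
```

```text
tcp [486.8 260.3 149.2] yaw 17.57 F world [-6.3 -3.1  6.9] F tool [-6.9  1.1 -6.9] gap 11.1
tcp in pallet -21.8 -1.9
```

apply_moves(commands=[-0.06,0,0,0,0,0,0,-0.05,0,0,0,0,0,0,0,0,0,0,0,0,0,0,0,0,0,0,0,0])

```text
clock: 51.22
ee_pos: [484.0, 259.4, 149.3]
ee_rot: [-0.0, 0.988, 0.153, 0.002]
ft_force: [4.3, 1.7, 1.0]
finger_gap: 10.9
```

```bash
python3 - <<'E'
from h import *
st()
E
```

```text
tcp [484.  259.4 149.3] yaw 17.54 F world [4.3 1.7 1. ] F tool [ 4.6 -0.4 -1. ] gap 10.9
tcp in pallet -24.8 -1.9
```

apply_moves(commands=[0,0,0,0,0,0,0.3,0,0,0,0,0,0,0.3,0,0,0,0,0,0,0.3,0,0,0,0,0,0,0.3,0,0,-0.4,0,0,0,0.3,0,0,-0.8,0,0,0,0.3,0,0,-0.8,0,0,0,0.3,0,0,-0.8,0,0,0,0.3,0,0.9,-0.6,0,0,0,0.3,0,0.9,0,0,0,0,0.3,0,0.9,0,0,0,0,0.3,0,0.9,0,0,0,0,0.3])

```text
clock: 52.22
ee_pos: [526.2, 121.6, 283.9]
ee_rot: [0.0, 0.988, 0.153, 0.0]
ft_force: [0.4, 0.1, -0.3]
finger_gap: 26.4
```

apply_moves(commands=[0,0.6,0,0,0,0,0.3,0,0,0,0,0,0,0.3,0,0,0,0,0,0,0.3,0,0,0,0,0,0,0.3])

```text
clock: 52.55
ee_pos: [533.1, 100.8, 283.4]
ee_rot: [-0.0, 0.988, 0.153, -0.0]
ft_force: [0.6, 1.1, 0.4]
finger_gap: 26.6
```

```bash
python3 - <<'E'
from h import *
st();p=viewer.camera_params('wrist');im=viewer.capture('wrist');np.savez('bar3.npz',im=im,**p)
t=viewer.capture('top')
a=w2p(p,(*pal2w(P,-4,-166),38));print(a.round())
x0=int(a[0])-90;y0=int(a[1])-50
A=cv2.resize(im[y0:y0+75,x0:x0+140],(800,429),interpolation=cv2.INTER_CUBIC)
B=cv2.resize(t[160:290,120:300],None,fx=1.3,fy=1.3,interpolation=cv2.INTER_CUBIC)
C=np.zeros((600,800,3),np.uint8);C[:429]=A;C[430:599,:234]=B[:169]
w=cv2.resize(im[:240],(395,169));C[430:599,240:635]=w
cv2.imwrite('pics/f.png',C)
g=im.astype(float).mean(2)
for r in range(y0+35,y0+66,3):print(r,g[r,x0+40:x0+110].astype(int).tolist())
E
```

```text
tcp [533.1 100.8 283.4] yaw 17.57 F world [0.6 1.1 0.4] F tool [ 0.9 -0.9 -0.4] gap 26.6
tcp in pallet -25.7 -167.9
[298. 182.]
167 [162, 164, 165, 166, 167, 166, 166, 165, 164, 162, 161, 159, 157, 149, 149, 161, 166, 168, 170, 171, 166, 158, 147, 132, 128, 126, 124, 122, 117, 96, 69, 59, 61, 62, 61, 61, 63, 86, 130, 157, 166, 170, 169, 168, 167, 166, 166, 166, 166, 162, 147, 130, 130, 119, 85, 60, 59, 63, 72, 81, 85, 86, 85, 85, 85, 84, 85, 84, 84, 84]
170 [160, 161, 163, 164, 164, 164, 163, 163, 161, 160, 158, 157, 155, 148, 148, 160, 166, 167, 169, 171, 170, 169, 168, 166, 167, 168, 168, 168, 168, 164, 153, 134, 113, 103, 107, 120, 144, 164, 171, 171, 170, 169, 169, 167, 167, 167, 166, 166, 165, 162, 150, 140, 143, 144, 131, 98, 68, 62, 70, 81, 85, 84, 85, 84, 84, 84, 84, 85, 84, 84]
173 [155, 155, 154, 155, 154, 154, 154, 154, 154, 154, 154, 154, 154, 154, 152, 147, 140, 136, 137, 137, 135, 135, 135, 135, 136, 135, 134, 135, 134, 135, 136, 137, 136, 137, 139, 139, 137, 139, 137, 136, 135, 134, 134, 135, 136, 136, 137, 136, 136, 134, 133, 139, 149, 153, 153, 149, 125, 81, 69, 78, 
[... 2179 characters left out ...]
 116, 115, 116, 116, 116, 117, 117, 117, 116, 115, 113, 113, 113, 112, 113, 114, 118, 120, 120, 119, 119, 119, 119, 120, 120, 120, 121, 121, 121, 124, 123, 124, 123, 124, 124, 124, 124, 124, 123, 123, 123, 123, 123, 124, 124, 124, 123, 123, 123, 120, 115, 113, 114, 114, 113, 113, 114, 114, 114, 113, 113, 113, 113, 113, 114, 114, 115, 114, 113]
197 [118, 117, 118, 119, 118, 119, 119, 119, 119, 117, 117, 115, 117, 116, 116, 116, 116, 116, 115, 115, 115, 116, 115, 115, 116, 116, 117, 117, 118, 117, 118, 118, 118, 117, 117, 118, 118, 117, 118, 118, 118, 118, 117, 116, 116, 117, 117, 117, 118, 118, 118, 118, 117, 117, 117, 117, 118, 118, 116, 115, 116, 115, 116, 115, 116, 115, 117, 116, 116, 117]
```

View pics/f.png

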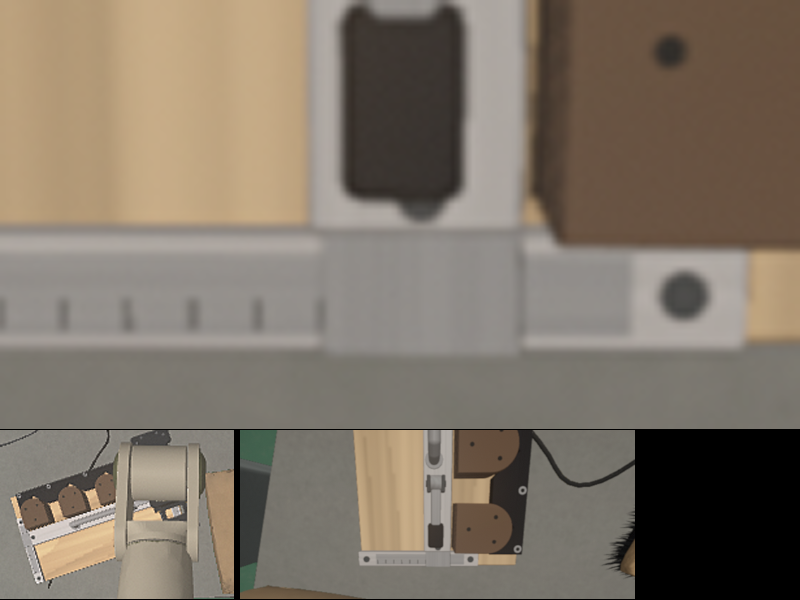

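apply_moves(commands=[0,0.9,0,0,0,0,0.3,0,0.9,0,0,0,0,0.3,0,0.9,0,0,0,0,0.3,0,0.9,0,0,0,0,0.3,0,0.9,0,0,0,0,0.3,0,0,0,0,0,0,0.3,0,0,0,0,0,0,0.3,0,0,0,0,0,0,0.3])

```text
clock: 53.32
ee_pos: [587.6, -70.1, 283.5]
ee_rot: [-0.0, 0.988, 0.153, -0.0]
ft_force: [-0.3, 0.1, -0.4]
finger_gap: 26.9
```

```bash
python3 - <<'E'
import h
from h import *
st();p=viewer.camera_params('top');im=viewer.capture('top');h.VMAX=135
for y in(-126,-42,42,126):
    r,e=fit(im,p,(*pal2w(P,34,y),P[2]),24,win=17);print(y,round(e,3),end='');inpal(r)
d=np.load('bar3.npz');pw={k:d[k] for k in('fx','fy','cx','cy','view')}
r,e=fit(d['im'],pw,(*pal2w(P,34,-126),P[2]),24,win=60);print('wrist heel1',round(e,3),end='');inpal(r)
E
```

```text
tcp [587.6 -70.1 283.5] yaw 17.62 F world [-0.3  0.1 -0.4] F tool [-0.2 -0.1  0.4] gap 26.9
tcp in pallet -25.3 -347.3
-126 0.224   in pallet 30.0 -123.1 dyaw 5.9
-42 0.245   in pallet 33.5 -42.2 dyaw -1.3
42 0.261   in pallet 33.1 47.3 dyaw 6.9
126 0.298   in pallet 33.1 129.2 dyaw 9.8
wrist heel1 0.06   in pallet 31.7 -126.5 dyaw 0.3
```

apply_moves(commands=[0.1,-0.87,-0.12,0,0,0,0.3,0.1,-0.87,-0.12,0,0,0,0.3,0.1,-0.87,-0.12,0,0,0,0.3,0.1,-0.87,-0.12,0,0,0,0.3,0.1,-0.87,-0.12,0,0,0,0.3,0.1,-0.87,-0.12,0,0,0,0.3,0.1,-0.87,-0.12,0,0,0,0.3,0.1,-0.87,-0.12,0,0,0,0.3,0.1,-0.87,-0.12,0,0,0,0.3,0.1,-0.87,-0.12,0,0,0,0.3,0,0,0,0,0,0,0.3,0,0,0,0,0,0,0.3])

```text
clock: 54.37
ee_pos: [519.4, 274.9, 331.9]
ee_rot: [-0.0, 0.988, 0.155, 0.0]
ft_force: [0.5, -0.8, -0.4]
finger_gap: 26.8
```

```bash
python3 - <<'E'
import h
from h import *
st();p=viewer.camera_params('wrist');im=viewer.capture('wrist');h.VMAX=135
for y in(-42,42,126):
    g=(*pal2w(P,34,y),P[2]);print(w2p(p,(g[0],g[1],79)).round());r,e=fit(im,p,g,24,win=60);print(y,round(e,3),end='');inpal(r)
cv2.imwrite('pics/last.png',im)
E
```

```text
tcp [519.4 274.9 331.9] yaw 17.83 F world [ 0.5 -0.8 -0.4] F tool [0.2 0.9 0.4] gap 26.8
tcp in pallet 13.6 2.2
[295. 229.]
-42 0.033   in pallet 32.3 -42.7 dyaw 0.4
[297. 138.]
42 0.042   in pallet 31.7 39.8 dyaw -1.3
[299.  34.]
126 0.045   in pallet 32.9 123.6 dyaw 3.3
```

```bash
python3 -c "
from workcell import arm
print(arm.sign_off())"
```

```text
the job is handed in; nothing more can be done
None
```

I handed the job in at about 54 s: all four heels are in nests, the bar is on the keeper line and the cam lever is pressed down. No verdict is reported at hand-in.

**Heels:** Each was pushed into its V until it met 18–31 N with almost no sideways force, which means both sides of the V were touching. The last camera fits put every heel within about 3.3 mm of its nest point. About 1–2 mm of that looks like camera calibration, because the rail screws show the same shift. The heels are square within about 3.3°. My attempt to check the heels with the top camera fitted poorly, so I went by the wrist camera.

**Bar:** It first stood about 1 mm short of the line. While I pressed the lever, the fingers dragged it to an estimated 73 mm, past the 72.5 mm band and close to the 74.2 mm fail limit. I did not see the peak, so I can't rule out that it briefly passed the limit. I pulled it back by the handle. The last picture shows the plate edge on the line, at about 70 mm.

**Lever:** I pressed it to a hard stop at 41 N, and it looks flat from above. I did not measure the angle.

**Other points:** One heel probably slid about 6 mm in the grip on the way, but it was set down upright and went home. I did not touch the glue jar or the stud cup, and I did not re-measure them at the end.

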